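# Set up the clipped drip tray with a slat crib

### The arm

A 7-joint arm with a two-finger parallel gripper is mounted at the origin on the work surface. World frame = base frame: x ahead of the robot, y to its left, z up, the work surface at z = 0. Lengths are in mm, angles in degrees, forces in N, time in s.
With the tool pointing down it reaches from about 400 to 875 mm from the base axis. Payload 6.5 kg.
Tool frame: the origin (TCP) lies at the very end of the fingers, on their centre line; the grasp point (between the pads) lies 19 mm behind it (bot.tcp_to_grasp is the distance from the TCP to the grasp point, in mm); z points along the fingers, y is the direction in which the jaws open and shut (so a half turn about z gives the same grasp; the last joint's range is limited). The gripper opens to 88 mm and grips with 3 to 60 N. Pads are 18 mm wide; open, the fingers measure 123 mm over their backs; the gripper's body (75 mm by 187 mm) begins 45 mm behind the grasp point.
Start: joints at [-70.256, 30.733, -0.252, 88.115, 0.149, 61.152, -4.079], TCP at [259.567, 595.915, 238.716] pointing down, gripper open.
Joint ranges: [-154.64, 154.64], [-21.42, 123.67], [-72.66, 72.17], [13.99, 137.28], [-74.86, 254.86], [10.95, 109.41], [-158.01, 158.01]. Speed limits (degrees/s): [136.94, 136.94, 180, 180, 180, 180, 180].

### API

Orientations are given as a 3x3 rotation matrix whose columns are the frame's x, y, z axes.
In Python, from rig import bot, read_camera, camera_params gives the robot as it stands.
- The arm moves only by the tool arm_command, never from a script. Its argument "rows" is one flat list of numbers, 4 for each row, row after row: the shift along the tool's x, y, z in mm, then the turn about the tool's z in degrees. A call has exactly 10 rows; each row is the pose to reach, as a shift and turn from the pose commanded when the call began, along the tool's axes at that moment; what a row does not reach only later rows make up. A row lasts 1/12 s, in which the tool goes at most 41.7 mm and 7.16 degrees, less where a joint would pass 70% of its speed; a pose out of reach is approached as far as the arm can. A call with a gripper value outside its range is refused whole. "fingers" is the finger opening in mm, from 0 to 88.1, set as the call begins (left out, the last holds). The fingers move at their own pace and stop on an object; "newtons" is the grip in N (left out, the last holds). Time passes only in rows, so rows that repeat a pose let the fingers close, or fill a call up. It gives the time, the measured TCP pose, the force and the opening at its end, in the units of the state.
- bot.observe(): the state, without advancing time (a new reading comes with each control period).
- read_camera(name): name is "side" or "top"; returns the picture (400x640x3 uint8, blue, green, red); there is no depth.
- camera_params(name): a dict with "K" (3x3 intrinsics, pixels), "k1" (the pictures are not rectified: a ray, as slopes to the right and down, at radius r is drawn at 1 + k1 r^2 times it, then the intrinsics apply), "rvec" (rotation vector, rad) and "tvec" (3), from world to camera coordinates, as OpenCV has them. Camera axes: x right, y down, z forward; pixel columns grow to the right and rows downward; lengths in mm; the calibration is good to about 2 mm. A picture is of the moment at which its call begins. camera_params takes no time and is no camera call.
- bot.job_done(): hands the job in, once; it reports no verdict.
The state is a dict: "t": time; "joints": joint angles; "qvel": joint speeds; "joint_torque": joint torques, N m; "position": TCP position; "tool_rot": TCP orientation; "wrist_force": force on the tool from outside, world axes, zero at the start; "wrist_torque": the same for the moment, N m; "finger_gap": finger opening in mm.
Only numpy, scipy, OpenCV 4.12 (cv2) and the standard library are available. Lean on these libraries where they do the work, as an engineer would, in place of code of your own. Each camera call takes 0.05 s, during which the arm holds its last target.

### The job

Get the drying corner ready: push the loose drip tray away from you until its tall back wall lies flat against the metal rail, roughly centred on it. In the tray build a two-layer crib: the two long slats flat on the tray floor, parallel to the rail with their middles about 6 cm apart, then the two short slats across them, their middles about 8 cm apart and centred. Finally squeeze open every sprung clip there is (two or three) and let it snap shut upright over the tray's back wall and the rail together, so that it pinches the two to each other; leave everything else where it stands.

Things in the scene. Friction and masses are not known exactly. Their poses are not given: they have to be found in the camera images.
- rail: low upright metal board, 4 mm thick, 300 mm long, 50 mm high, fixed to the shelf by a 6 mm thick foot on its far side; origin at the middle of the board's underside; x is the normal of the board and points away from the robot, y runs along the board, z up. Its near face is at x = -2 mm
- tray: loose white drip tray, 160 mm (x) by 240 mm (y), floor 4 mm thick, walls 4 mm thick; front and side walls rise to 22 mm above the shelf, the back wall (+x side, towards the rail) to 50 mm like the rail; about 0.5 kg; origin at the centre of its underside, z up
- tray_back (a point): point on the outer face of the tray's tall back wall, at the middle of its length, 25 mm up
- tray_front (a point): point on the outer face of the tray's low front wall, at the middle of its length, 11 mm up
- long1: long bamboo slat, 200 x 28 x 15 mm, lying flat; origin at the centre of its underside, x along its length, z up
- long2: long bamboo slat, 200 x 28 x 15 mm, lying flat; origin at the centre of its underside, x along its length, z up
- short1: short bamboo slat, 100 x 28 x 15 mm, lying flat; origin at the centre of its underside, x along its length, z up
- short2: short bamboo slat, 100 x 28 x 15 mm, lying flat; origin at the centre of its underside, x along its length, z up
- clip1: grey sprung clip (may be absent), standing on closed jaws, 74 mm high, 50 mm wide in x; origin under its centre, between the jaw tips, z up. Hinge pin along x, 34 mm up. Handles (36 mm wide, 32 to 74 mm up) spread in a V, 52 mm over the top in y; pressed parallel against a stop (about 26 mm over outsides, 7 N) they open the jaw tips 22 mm in y; an edge may enter 28 mm deep. Released, it snaps shut
- clip2: grey sprung clip (may be absent), standing on closed jaws, 74 mm high, 50 mm wide in x; origin under its centre, between the jaw tips, z up. Hinge pin along x, 34 mm up. Handles (36 mm wide, 32 to 74 mm up) spread in a V, 52 mm over the top in y; pressed parallel against a stop (about 26 mm over outsides, 7 N) they open the jaw tips 22 mm in y; an edge may enter 28 mm deep. Released, it snaps shut
- clip3: grey sprung clip (may be absent), standing on closed jaws, 74 mm high, 50 mm wide in x; origin under its centre, between the jaw tips, z up. Hinge pin along x, 34 mm up. Handles (36 mm wide, 32 to 74 mm up) spread in a V, 52 mm over the top in y; pressed parallel against a stop (about 26 mm over outsides, 7 N) they open the jaw tips 22 mm in y; an edge may enter 28 mm deep. Released, it snaps shut
- cup: bystander: steel sippy cup, 68 mm across, 85 mm tall, with a handle; beyond it to the left (x 0.74 to 0.78, y 0.48 to 0.54) is a fixed round drying stand, 220 mm across, with bottles up to 182 mm high
- scoop: bystander: pink measuring scoop, 52 mm across, 30 mm tall, 75 mm handle; to its right (x 0.77 to 0.80, y -0.55 to -0.51) is a fixed sterilizer box, 200 x 280 mm, 175 mm high
- dish: bystander: white dish, 90 mm across, 20 mm tall
- jar: bystander: glass jar, 70 mm across, 90 mm tall

How it is judged (in metres and radians):
On the way:
1. the tray's back wall lies flat against the rail, centred on it within 40 mm (x of tray_back in the frame of rail between -0.006 and 0.004 m and y of tray_back in the frame of rail between -0.04 and 0.04 m and angle between the x axis of tray and the x axis of rail, either way round below 0.05 rad), for 0.2 s.
At the end, for the whole second after the job is handed in: Tray back within 4 mm of the rail, parallel, centred to 40 mm; long slats flat on its floor along the rail, 40-90 mm apart; short slats flat across them, 50-130 mm apart, centred (all within 0.2 rad); every clip upright, jaws 8 mm or more over the edge, gripping tray and rail; all at rest (all of step 1 and z of long1 in the frame of tray between 0 and 0.009 m and x of long1 in the frame of tray between -0.065 and 0.05 m and y of long1 in the frame of tray between -0.02 and 0.02 m and angle between the x axis of each of long1, long2 and the y axis of tray, either way round below 0.2 rad and angle between each of long1, long2, short1, short2's own z axis and vertical below 0.1 rad and linear speed of each of long1, long2, short1, short2, clip1, clip2, clip3 below 0.02 m/s and z of long2 in the frame of tray between 0 and 0.009 m and x of long2 in the frame of tray between -0.065 and 0.05 m and y of long2 in the frame of tray between -0.02 and 0.02 m and z of short1 in the frame of tray between 0.013 and 0.025 m and x of short1 in the frame of tray between -0.045 and 0.02 m and y of short1 in the frame of tray between -0.085 and 0.085 m and angle between the x axis of each of short1, short2 and the x axis of tray, either way round below 0.2 rad and z of short2 in the frame of tray between 0.013 and 0.025 m and x of short2 in the frame of tray between -0.045 and 0.02 m and y of short2 in the frame of tray between -0.085 and 0.085 m and horizontal distance between long1 and long2 between 0.04 and 0.09 m and horizontal distance between short1 and short2 between 0.05 and 0.13 m and z of clip1 in the frame of rail between 0.005 and 0.042 m and x of clip1 in the frame of rail between -0.012 and 0.012 m and y of clip1 in the frame of rail between -0.14 and 0.14 m and angle between each of clip1, clip2, clip3's own z axis and vertical below 0.3 rad and contact force between each of clip1, clip2, clip3 and rail above 0.3 N and contact force between each of clip1, clip2, clip3 and tray above 0.3 N and z of clip2 in the frame of rail between 0.005 and 0.042 m and x of clip2 in the frame of rail between -0.012 and 0.012 m and y of clip2 in the frame of rail between -0.14 and 0.14 m and z of clip3 in the frame of rail between 0.005 and 0.042 m and x of clip3 in the frame of rail between -0.012 and 0.012 m and y of clip3 in the frame of rail between -0.14 and 0.14 m); the robot touches nothing.
It fails at once if a bystander (cup, scoop, dish, jar) is moved more than 40 mm (distance of any of cup, scoop, dish, jar from where it was at the start of the episode above 0.04 m).
Of clip1, clip2, clip3 only 2 to 3 are there at a start; the rules pass over those that are not, and their reading is None.
At some moment in a run one of short1, short2 may be knocked a few centimetres aside while the robot is not near it.
It also fails if it takes over 210 s, if anything falls off the work surface, if the arm or the gripper's body presses on something with over 40 N, if the wrist force passes 120 N, or if a joint passes its speed limit or range.

## Working session

There is one attempt and no reset: what is moved stays moved. The work goes in short steps, Python scripts to look and compute and a tool call to move; the robot and the scene stay as the last step left them, time stands still between calls to the robot, and variables do not carry over. Pictures are saved under pics/ and viewed, and the job is handed in when it is done.

Besides the shell and the picture viewer there is one more tool, called after "Call:" in YAML: its name, and indented under it one key for each argument. arm_command: Moves the arm, as the interface text tells. Its arguments: {"type":"object","properties":{"rows":{"type":"array","items":{"type":"number"}},"fingers":{"type":"number"},"newtons":{"type":"number"}},"required":["rows"]}

```bash
ls -la; mkdir -p pics; python3 - <<'E'
from rig import bot, read_camera, camera_params
import cv2
print(bot.observe())
for n in ("side","top"):
    im=read_camera(n); cv2.imwrite(f"pics/{n}0.png",im)
    print(n,camera_params(n))
E
```

```text
total 12
drwxr-xr-x  3 agent agent 4096 Dec  7 15:51 .
drwxr-xr-x 23 root  root  4096 Dec  7 15:51 ..
drwxr-xr-x  2 agent agent 4096 Dec  7 15:51 pics
{'t': 0.0, 'joints': array([-70.25700531,  30.7774451 ,  -0.25405313,  88.1686942 ,
         0.14841084,  61.15260611,  -4.07970056]), 'qvel': array([ 0.02964529,  0.17015725, -0.00235918, -0.04004587, -0.00628218,
        0.06382447, -0.00413069]), 'joint_torque': array([-1.86140501e-04, -5.70976853e+01,  9.90853831e-01, -2.51607728e+01,
       -5.62229496e-02,  1.77088310e-02,  1.57013524e-04]), 'position': array([259.33492974, 595.36556834, 237.85334797]), 'tool_rot': array([[-9.16833124e-01,  3.99270200e-01, -5.74164652e-04],
       [ 3.99270594e-01,  9.16831703e-01, -1.61888422e-03],
       [-1.19959869e-04, -1.71349374e-03, -9.99998525e-01]]), 'wrist_force': array([ 0.15172233, -0.01600758, -1.04174832]), 'wrist_torque': array([-0.03602649,  0.04359699, -0.0358949 ]), 'finger_gap': 88.03463020404361}
side {'K': array([[376.26065788,   0.        , 314.45150719],
       [  0.        , 376.26065788, 207.73666059],
       [  0.        ,   0.        ,   1.        ]]), 'k1': -0.013974311851254905, 'rvec': array([ 2.35838191, -0.34675003,  0.12524134]), 'tvec': array([-507.63372148,  160.83320524, 1019.10240946])}
top {'K': array([[508.7650296 ,   0.        , 311.60230607],
       [  0.        , 508.7650296 , 196.66895737],
       [  0.        ,   0.        ,   1.        ]]), 'k1': -0.09670582046053736, 'rvec': array([ 2.18171283, -2.19142005,  0.08593665]), 'tvec': array([ -16.55751336,  548.16106674, 1615.0194557 ])}
```

View pics/side0.png

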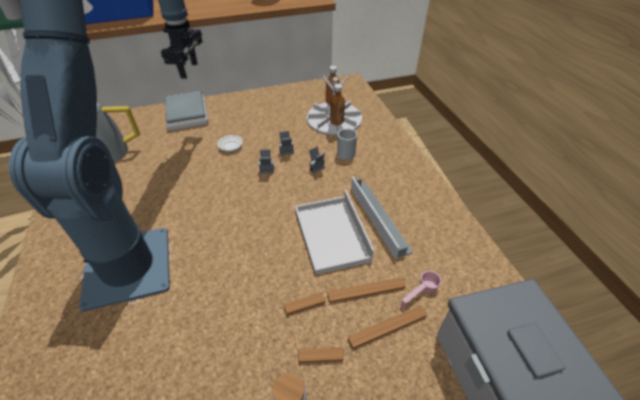

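View pics/top0.png

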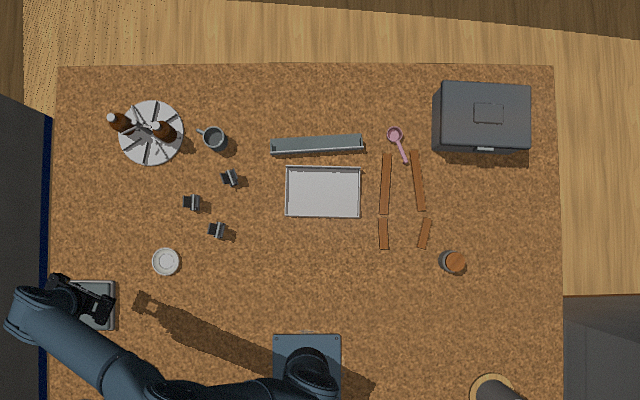

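The side view shows the tray around (333,232), the rail (380,215), the slats at the lower right, and three clips around (266,162), (287,145) and (316,158). In the top view the rail is at (317,145), the tray at (323,192), the clips at (229,177), (192,203) and (216,230), and the slats at (385,183), (417,181), (383,233) and (424,233). I'll write helpers and zoom in.

```bash
cat > h.py <<'E'
from rig import bot, read_camera, camera_params
import cv2, numpy as np
def cam(n):
    p=camera_params(n); R,_=cv2.Rodrigues(np.array(p['rvec'],float)); return p['K'],p['k1'],R,np.array(p['tvec'],float)
def proj(n,P):
    K,k1,R,t=cam(n); P=np.atleast_2d(P); c=P@R.T+t; s=c[:,:2]/c[:,2:]; r2=(s**2).sum(1,keepdims=True)
    s=s*(1+k1*r2); return s*[K[0,0],K[1,1]]+[K[0,2],K[1,2]]
def unproj(n,uv,z):
    K,k1,R,t=cam(n); uv=np.atleast_2d(uv).astype(float); d=(uv-[K[0,2],K[1,2]])/[K[0,0],K[1,1]]; s=d.copy()
    for _ in range(20): s=d/(1+k1*(s**2).sum(1,keepdims=True))
    ray=np.c_[s,np.ones(len(s))]@R; C=-R.T@t
    lam=(z-C[2])/ray[:,2]; return C+lam[:,None]*ray
def crop(n,im,x0,y0,w,h,f,name):
    c=cv2.resize(im[y0:y0+h,x0:x0+w],None,fx=f,fy=f,interpolation=cv2.INTER_CUBIC)
    for i in range(0,w,20):
        cv2.line(c,(i*f,0),(i*f,6),(0,0,255),1); cv2.putText(c,str(x0+i),(i*f,16),0,.35,(0,0,255),1)
    for j in range(0,h,20):
        cv2.line(c,(0,j*f),(6,j*f),(0,0,255),1); cv2.putText(c,str(y0+j),(8,j*f+4),0,.35,(0,0,255),1)
    cv2.imwrite(f"pics/{name}.png",c)
E
python3 - <<'E'
from h import *
im=cv2.imread("pics/top0.png")
crop('top',im,255,115,200,150,4,'t0a'); crop('top',im,150,115,130,110+40,5-1,'t0b')
s=cv2.imread("pics/side0.png")
crop('side',s,240,110,130,80,6,'s0b'); crop('side',s,270,170,180,145+0,4,'s0a'); crop('side',s,270,260,180,145-10,4,'s0c')
for C in ('side','top'):
    K,k,R,t=cam(C); print(C,-R.T@t)
E
```

```text
side [ 328.10185388 -709.12584467  843.57497945]
top [ 428.32853731  -10.14080162 1650.90108029]
```

View pics/t0a.png

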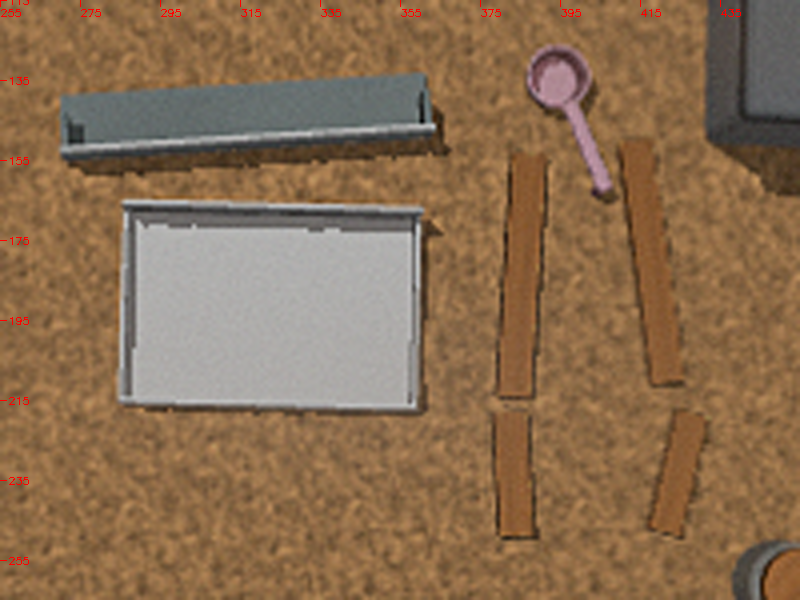

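View pics/t0b.png

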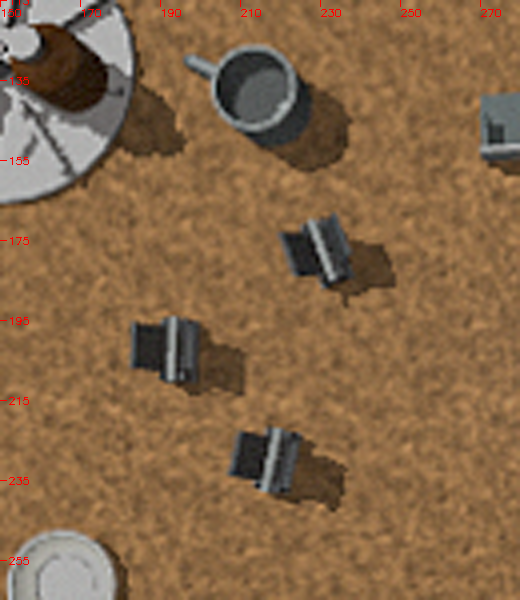

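View pics/s0b.png

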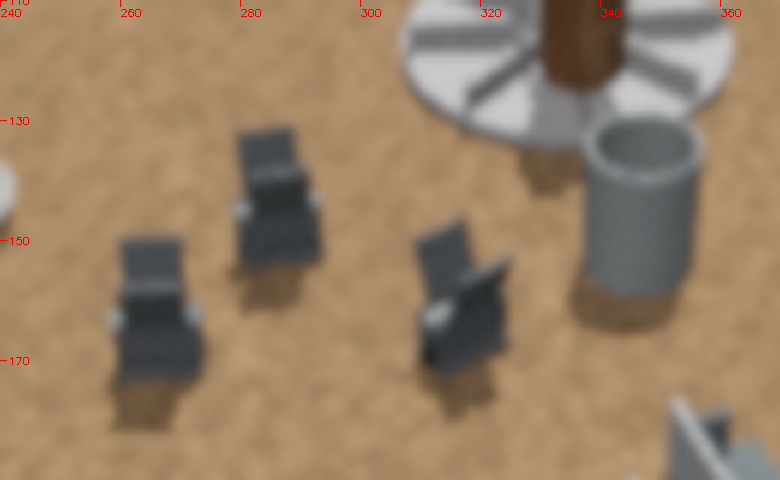

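View pics/s0a.png

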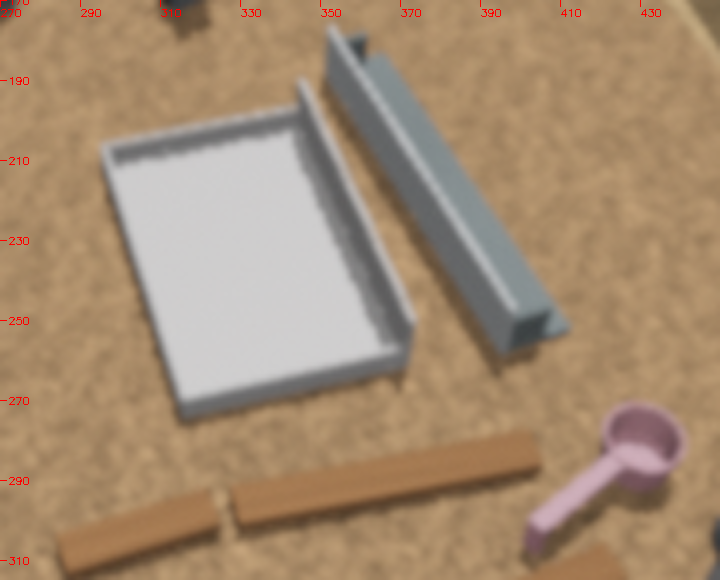

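```bash
cat > m.py <<'E'
from h import *
def z2p(P,x0,y0,f=4): return (np.array(P,float)+.5)/f-.5+[x0,y0]
def rep(name,P,x0,y0,z):
    W=unproj('top',z2p(P,x0,y0),z); print(name,np.round(W[:,:2],0).tolist(),'mean',np.round(W.mean(0)[:2],1)); return W
def ang(a,b): return np.degrees(np.arctan2(b[1]-a[1],b[0]-a[0]))
E
python3 - <<'E'
from m import *
W=rep('rail',[(63,152),(436,130)],255,115,50); print(np.linalg.norm(W[1]-W[0]),ang(W[1],W[0])-90)
W=rep('trayback',[(122,204),(423,212)],255,115,50); print(np.linalg.norm(W[1]-W[0]),ang(W[1],W[0])-90)
W2=rep('trayfront',[(122,405),(418,410)],255,115,22); print(np.linalg.norm(W2[1]-W2[0]),ang(W2[1],W2[0])-90)
print(np.linalg.norm(W[0]-W2[0]))
for n,P in dict(longA=[(514,157),(546,157),(534,398),(498,397)],longB=[(621,143),(653,141),(684,381),(651,386)],
 shortA=[(493,410),(529,411),(536,538),(499,537)],shortB=[(676,409),(706,416),(683,537),(648,528)]).items():
    W=rep(n,P,255,115,15); a=(W[0]+W[1])/2;b=(W[2]+W[3])/2; print(np.linalg.norm(a-b),ang(b,a), np.linalg.norm(W[0]-W[1]))
for n,P in dict(cA=[(313,222),(336,282)],cB=[(173,318),(176,382)],cC=[(276,428),(268,492)]).items():
    W=rep(n,P,150,115,34);print(np.linalg.norm(W[1]-W[0]),ang(W[1],W[0]))
E
```

```text
rail [[687.0, 112.0], [703.0, -185.0]] mean [695.1 -36.9]
297.31889413218516 3.206981459900007
trayback [[645.0, 65.0], [638.0, -174.0]] mean [641.3 -54.7]
238.82657919491945 -1.7457654870388097
trayfront [[487.0, 66.0], [482.0, -171.0]] mean [484.1 -52.5]
237.15394930545446 -1.2316939161319027
160.75390743406984
longA [[687.0, -252.0], [687.0, -279.0], [491.0, -266.0], [492.0, -236.0]] mean [ 589.3 -258.3]
196.23377477996135 -4.245275926269117 26.181489200748608
longB [[699.0, -340.0], [700.0, -367.0], [504.0, -388.0], [500.0, -361.0]] mean [ 600.7 -364.1]
198.4419469341885 6.023389642244148 26.447855590390315
shortA [[481.0, -232.0], [480.0, -261.0], [378.0, -266.0], [379.0, -236.0]] mean [ 430.  -248.8]
102.10571402489373 2.2048322578963626 29.14595335173792
shortB [[481.0, -381.0], [476.0, -405.0], [378.0, -385.0], [386.0, -357.0]] mean [ 430.2 -382. ]
99.12802111304963 -13.133670538607536 25.111627761924346
cA [[634.0, 249.0], [585.0, 230.0]] mean [609.3 239.6]
51.94585883945931 21.311904950229557
cB [[557.0, 361.0], [506.0, 358.0]] mean [531.2 359.6]
51.35915580235063 3.388550133272248
cC [[469.0, 277.0], [418.0, 283.0]] mean [443.3 280.5]
51.173007640615666 -6.804366506456703
```

```bash
cat > g.py <<'E'
from h import *
# tool-frame shift to reach world TCP (x,y,z) with tool y axis at world angle a (mod 180)
def go(x,y,z,a=None):
    s=bot.observe(); p=s['position'];R=s['tool_rot']; d=R.T@(np.array([x,y,z])-p)
    ty=np.degrees(np.arctan2(R[1,1],R[0,1])); t=0
    if a is not None: t=-((a-ty+90)%180-90)
    print('t%.1f'%s['t'],'at',p.round(1),'tyang %.1f'%ty,'j7 %.0f'%s['joints'][6],'SHIFT',d.round(1),'TURN %.1f'%t,'F',s['wrist_force'].round(1),'gap %.1f'%s['finger_gap'])
E
python3 -c "
from g import *
go(450,-54,110,93.2)"
```

```text
t0.1 at [259.4 595.4 238. ] tyang 66.5 j7 -4 SHIFT [-434.1 -519.1  128.8] TURN -26.7 F [-0.5 -0.3  0.2] gap 87.9
```

Call:
arm_command:
  rows: [-22, -26, 0, -1.3, -44, -52, 0, -2.7, -66, -78, 0, -4, -88, -104, 0, -5.3, -110, -130, 0, -6.7, -132, -156, 0, -8, -154, -182, 0, -9.3, -176, -208, 0, -10.7, -198, -234, 0, -12, -220, -260, 0, -13.4]
  fingers: 88
  newtons: 20

```text
t: 0.93
position: [357.5, 267.9, 238.6]
tool_rot: [[-0.985, 0.175, -0.0], [0.175, 0.985, -0.0], [0.0, -0.0, -1.0]]
wrist_force: [-0.4, -0.8, 0.1]
finger_gap: 88.1
```

```bash
python3 -c "
from g import *
go(452,-54,110,93.2)"
```

```text
t0.9 at [357.5 267.9 238.6] tyang 79.9 j7 38 SHIFT [-149.4 -300.4  128.6] TURN -13.3 F [-0.4 -0.8  0.1] gap 88.1
```

Call:
arm_command:
  rows: [-16, -33, 6, -1.5, -33, -66, 18, -3, -49, -99, 32, -4.5, -66, -132, 48, -6, -82, -165, 64, -7.5, -99, -198, 80, -9, -116, -231, 96, -10.5, -132, -264, 112, -12, -149, -300, 129, -13.3, -149, -300, 129, -13.3]

```text
t: 1.77
position: [450.9, -59.6, 107.6]
tool_rot: [[-0.999, -0.047, -0.002], [-0.047, 0.999, -0.004], [0.002, -0.004, -1.0]]
wrist_force: [-0.2, -0.1, 0.3]
finger_gap: 88.0
```

```bash
python3 -c "
from g import *
go(452,-54,10,93.2)
im=read_camera('top');crop('top',im,255,115,200,150,4,'t1')
im=read_camera('side');crop('side',im,240,150,200,150,4,'s1')"
```

```text
t1.8 at [450.9 -59.6 107.6] tyang 92.7 j7 101 SHIFT [-1.6  5.9 97.6] TURN -0.5 F [-0.2 -0.1  0.3] gap 88.0
```

View pics/s1.png

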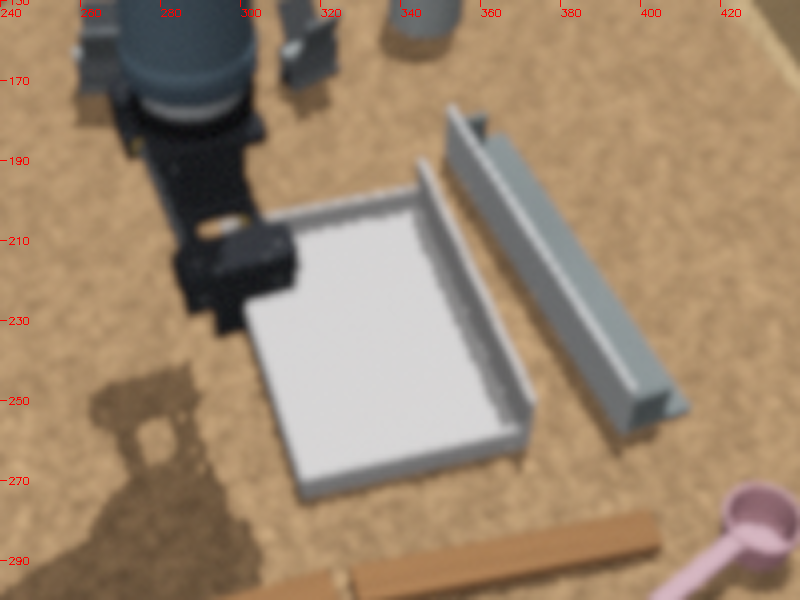

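The gripper stands in front of the tray, with its fingertip at about (298,232). Now I'll lower it and approach.

Call:
arm_command:
  rows: [2, 2, 12, 0, 3, 4, 24, 0, 5, 6, 38, 0, 6, 6, 52, 0, 6, 6, 66, 0, 6, 6, 80, 0, 6, 6, 92, 0, 6, 6, 97, 0, 6, 6, 97, -0.3, 6, 6, 97, -0.3]

```text
t: 2.7
position: [445.1, -45.2, 13.1]
tool_rot: [[-0.998, -0.062, 0.0], [-0.062, 0.998, 0.0], [-0.0, 0.0, -1.0]]
wrist_force: [0.3, -0.7, 0.5]
finger_gap: 88.1
```

```bash
python3 -c "
from g import *
go(474,-53,10,93.2)
im=read_camera('top');crop('top',im,255,115,200,150,4,'t2')
im=read_camera('side');crop('side',im,240,150,200,150,4,'s2')"
```

```text
t2.7 at [445.1 -45.2  13.1] tyang 93.6 j7 103 SHIFT [-28.3  -9.6   3.1] TURN 0.4 F [ 0.3 -0.7  0.5] gap 88.1
```

View pics/s2.png

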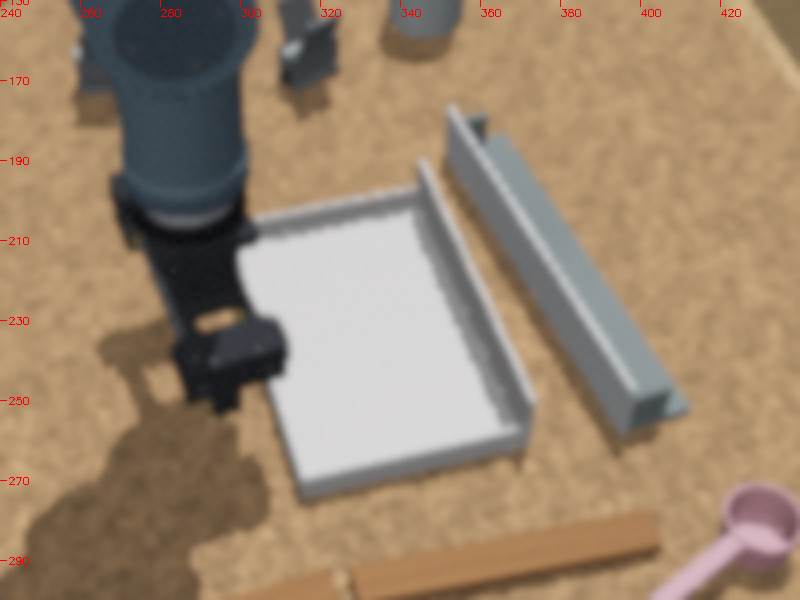

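View pics/t2.png

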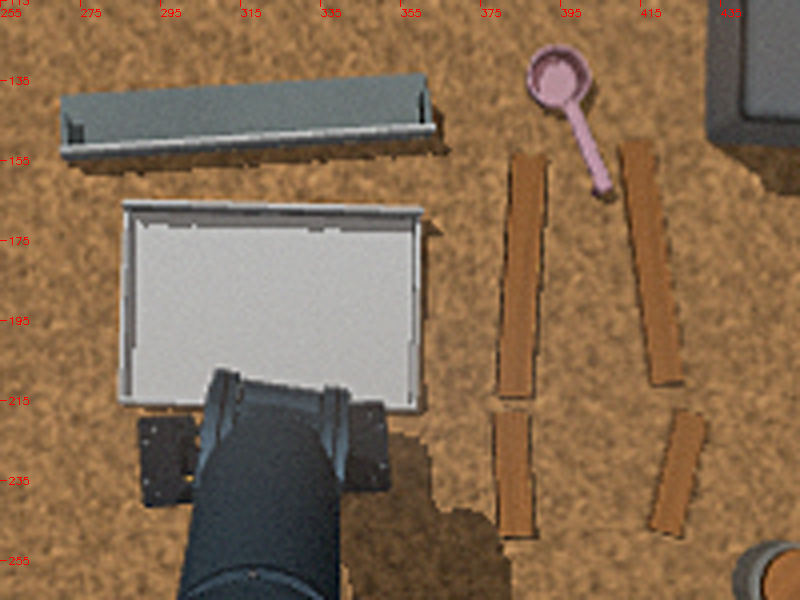

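Call:
arm_command:
  rows: [-6, -4, 3, 0.2, -12, -8, 3, 0.4, -18, -8, 3, 0.4, -24, -8, 3, 0.4, -30, -8, 3, 0.4, -36, -8, 3, 0.4, -42, -8, 3, 0.4, -48, -8, 3, 0.4, -54, -8, 3, 0.4, -58, -8, 3, 0.4]

```text
t: 3.63
position: [504.6, -50.1, 9.7]
tool_rot: [[-0.999, -0.055, 0.001], [-0.055, 0.999, 0.0], [-0.001, 0.0, -1.0]]
wrist_force: [-2.2, -1.1, -0.5]
finger_gap: 88.3
```

```bash
python3 -c "
from g import *
go(523,-47,10,93.2)
im=read_camera('top');crop('top',im,255,115,200,150,4,'t3')"
```

```text
t3.6 at [504.6 -50.1   9.7] tyang 93.1 j7 102 SHIFT [-18.5   2.1  -0.3] TURN -0.1 F [-2.2 -1.1 -0.5] gap 88.3
```

View pics/t3.png

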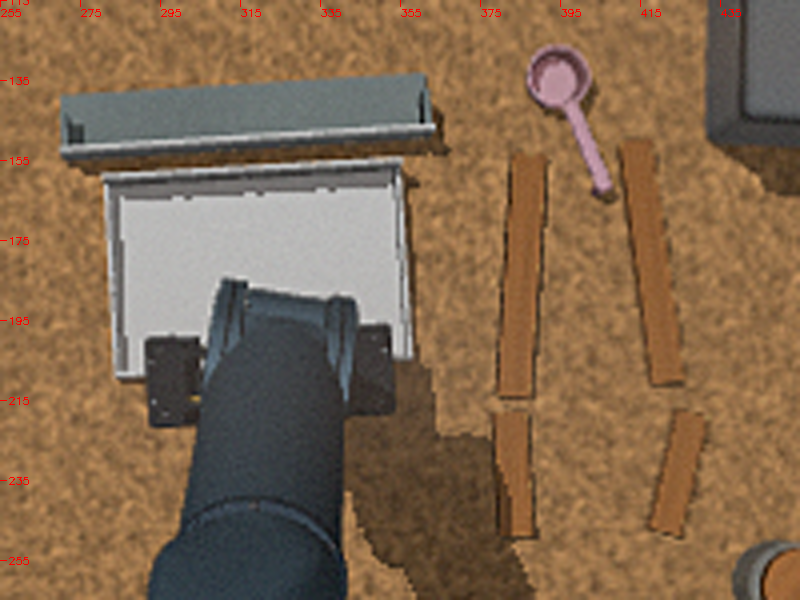

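The tray is square to the rail and nearly centred, with its back edge from (281,159) to (355,155). I'll carry on slowly.

Call:
arm_command:
  rows: [-2, 0, 0, 0, -4, 0, 0, 0, -6, 0, 0, 0, -8, 0, 0, 0, -10, 0, 0, 0, -12, 0, 0, 0, -13, 0, 0, 0, -14, 0, 0, 0, -15, 0, 0, 0, -16, 0, 0, 0]

```text
t: 4.52
position: [518.7, -49.8, 9.7]
tool_rot: [[-0.999, -0.053, -0.001], [-0.053, 0.999, 0.0], [0.001, 0.0, -1.0]]
wrist_force: [-4.3, 0.0, 2.2]
finger_gap: 88.1
```

```bash
python3 -c "
from g import *
go(523,-47,10,93.2)
im=read_camera('top');crop('top',im,260,130,120,75,6,'t4')"
```

```text
t4.5 at [518.7 -49.8   9.7] tyang 93.1 j7 102 SHIFT [-4.5  2.6 -0.3] TURN -0.1 F [-4.3  0.   2.2] gap 88.1
```

View pics/t4.png

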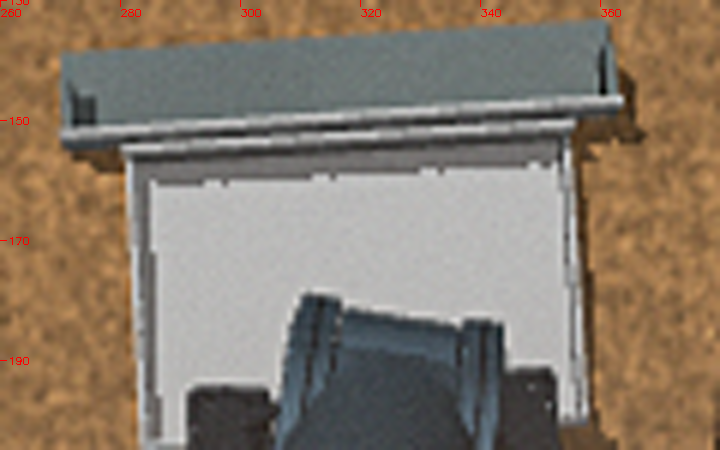

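Call:
arm_command:
  rows: [-0.7, 0, 0, 0, -1.4, 0, 0, 0, -2.1, 0, 0, 0, -2.8, 0, 0, 0, -3.5, 0, 0, 0, -4.2, 0, 0, 0, -4.6, 0, 0, 0, -5, 0, 0, 0, -5, 0, 0, 0, -5, 0, 0, 0]

```text
t: 5.4
position: [524.5, -49.6, 9.7]
tool_rot: [[-0.999, -0.053, 0.0], [-0.053, 0.999, -0.0], [-0.0, -0.0, -1.0]]
wrist_force: [-1.5, -0.6, -0.1]
finger_gap: 88.1
```

```bash
python3 -c "
from g import *
go(523,-47,10,93.2)
im=read_camera('top');crop('top',im,260,130,120,75,6,'t5')"
```

```text
t5.4 at [524.5 -49.6   9.7] tyang 93.1 j7 102 SHIFT [ 1.4  2.6 -0.3] TURN -0.1 F [-1.5 -0.6 -0.1] gap 88.1
```

View pics/t5.png

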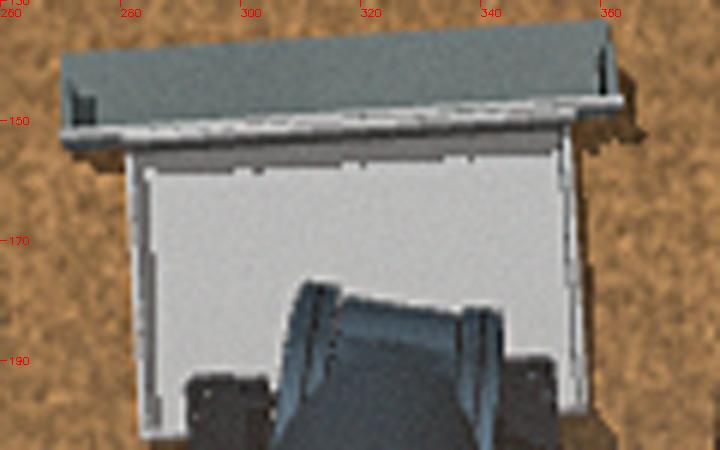

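Call:
arm_command:
  rows: [-0.4, 0, 0, 0, -0.8, 0, 0, 0, -1.2, 0, 0, 0, -1.6, 0, 0, 0, -2, 0, 0, 0, -2.3, 0, 0, 0, -2.5, 0, 0, 0, -2.5, 0, 0, 0, -2.5, 0, 0, 0, -2.5, 0, 0, 0]

```text
t: 6.28
position: [524.6, -49.5, 9.6]
tool_rot: [[-0.999, -0.053, -0.004], [-0.053, 0.999, 0.0], [0.004, 0.0, -1.0]]
wrist_force: [-8.2, -0.8, 7.8]
finger_gap: 87.8
```

```bash
python3 -c "
from g import *
go(523,-47,10,93.2)
im=read_camera('top');crop('top',im,260,130,120,75,6,'t5')"
```

```text
t6.3 at [524.6 -49.5   9.6] tyang 93.1 j7 102 SHIFT [ 1.4  2.6 -0.4] TURN -0.1 F [-8.2 -0.8  7.8] gap 87.8
```

View pics/t5.png

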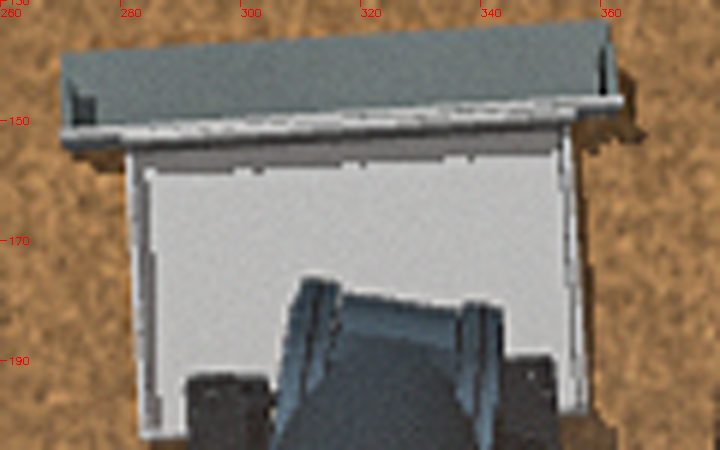

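Force rose to 8 N without any motion, and the picture shows the back wall flush along the rail. I'll back off and rise.

Call:
arm_command:
  rows: [8, 0, 0, 0, 20, 0, -2, 0, 28, 0, -10, 0, 30, 0, -30, 0, 30, 0, -60, 0, 30, 0, -90, 0, 30, 0, -110, 0, 30, 0, -110, 0, 30, 0, -110, 0, 30, 0, -110, 0]
  fingers: 60

```text
t: 7.17
position: [496.8, -50.9, 119.6]
tool_rot: [[-0.999, -0.054, 0.0], [-0.054, 0.999, 0.0], [-0.0, 0.0, -1.0]]
wrist_force: [-0.5, -0.1, -0.3]
finger_gap: 60.1
```

```bash
python3 -c "
from g import *
go(589,-258,60,85.8)
im=read_camera('top');crop('top',im,260,130,120,100,6,'t6')"
```

```text
t7.2 at [496.8 -50.9 119.6] tyang 93.1 j7 100 SHIFT [ -80.9 -211.8   59.6] TURN 7.3 F [-0.5 -0.1 -0.3] gap 60.1
```

View pics/t6.png

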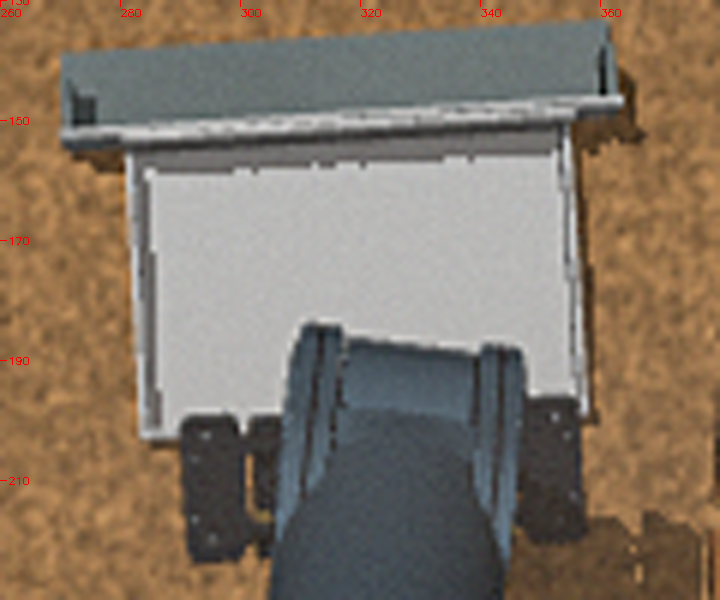

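Call:
arm_command:
  rows: [-10, -26, 0, 1, -20, -53, 0, 2, -30, -80, 0, 3, -40, -106, 0, 4, -51, -133, 0, 5, -61, -160, 10, 6, -71, -186, 30, 7, -81, -212, 50, 7.3, -81, -212, 60, 7.3, -81, -212, 60, 7.3]

```text
t: 8.05
position: [586.3, -259.0, 55.5]
tool_rot: [[-0.997, 0.076, -0.006], [0.076, 0.997, 0.001], [0.006, 0.001, -1.0]]
wrist_force: [0.1, 1.3, -0.1]
finger_gap: 59.9
```

```bash
python3 -c "
from g import *
go(589,-258,3,85.8)
im=read_camera('top');crop('top',im,255,115,200,150,4,'t7')
im=read_camera('side');crop('side',im,260,220,200,150,4,'s7')"
```

```text
t8.1 at [ 586.3 -259.    55.5] tyang 85.6 j7 114 SHIFT [-3.   1.1 52.5] TURN -0.2 F [ 0.1  1.3 -0.1] gap 59.9
```

View pics/t7.png

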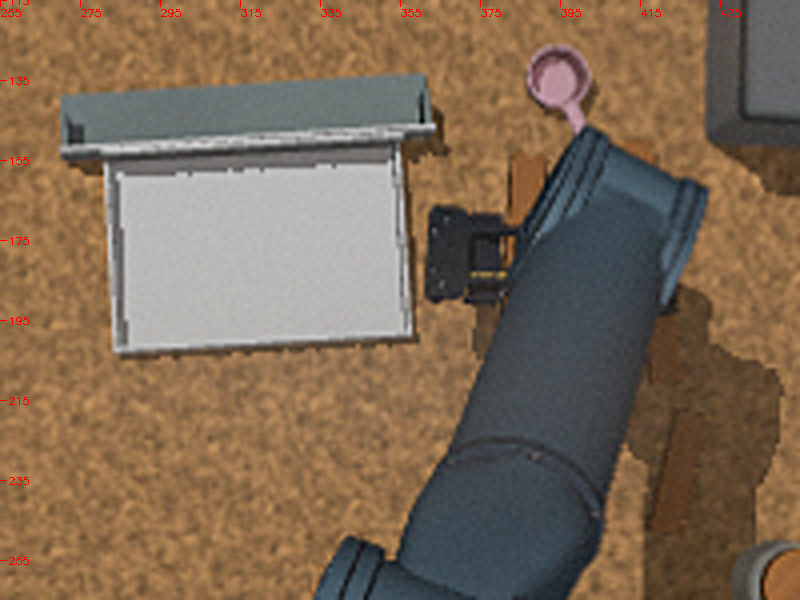

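View pics/s7.png

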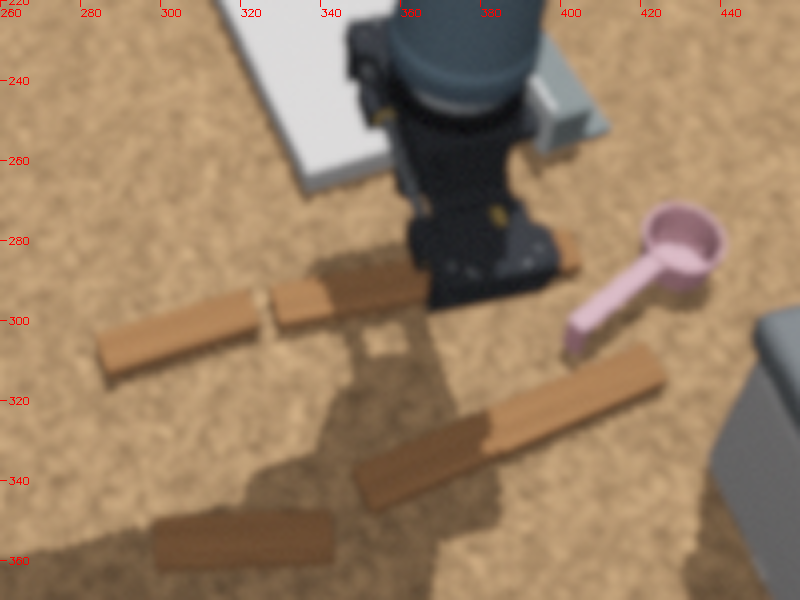

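The gripper is over the long slat; the slat's end is at (578,250) in the zoom and the finger straddles it. The tray in the top view runs from (284,203) to (357,199) along the front. I'll descend and grip.

Call:
arm_command:
  rows: [-1, 0, 10, 0, -1, 0, 20, 0, -1, 0, 30, 0, -1, 0, 40, 0, -1, 0, 48, 0, -1, 0, 52, 0, -1, 0, 52, 0, -1, 0, 52, 0, -1, 0, 52, 0, -1, 0, 52, 0]

```text
t: 8.98
position: [590.5, -258.7, 8.3]
tool_rot: [[-0.997, 0.074, 0.001], [0.074, 0.997, -0.0], [-0.001, -0.0, -1.0]]
wrist_force: [0.8, -0.3, 0.4]
finger_gap: 60.0
```

Call:
arm_command:
  rows: [0, 0, 0, 0, 0, 0, 0, 0, 0, 0, 0, 0, 0, 0, 0, 0, 0, 0, 0, 0, 0, 0, 0, 0, 0, 0, 0, 0, 0, 0, 0, 0, 0, 0, 0, 0, 0, 0, -2, 0]
  fingers: 15
  newtons: 25

```text
t: 9.82
position: [589.8, -258.3, 9.4]
tool_rot: [[-0.997, 0.074, -0.001], [0.074, 0.997, 0.0], [0.001, 0.0, -1.0]]
wrist_force: [-0.9, 0.3, -0.3]
finger_gap: 27.6
```

```bash
python3 - <<'E'
from m import *
from g import go
W=rep('front',[(118,351),(411,337)],255,115,22); print(ang(W[1],W[0])-90,np.linalg.norm(W[0]-W[1]))
W=rep('back',[(105,155),(402,140)],255,115,50); print(ang(W[1],W[0])-90,np.linalg.norm(W[0]-W[1]))
go(589,-258,3,85.8)
E
```

```text
front [[530.0, 69.0], [540.0, -166.0]] mean [535.1 -48.4]
2.4932831793624217 235.49892826181588
back [[684.0, 78.0], [695.0, -158.0]] mean [689.8 -39.9]
2.717038297251605 236.49191444630904
t9.8 at [ 589.8 -258.3    9.4] tyang 85.8 j7 115 SHIFT [0.9 0.3 6.4] TURN -0.0 F [-0.9  0.3 -0.3] gap 27.6
```

```bash
python3 -c "
from g import *
go(639.5,-42.6,110,3.1)"
```

```text
t9.8 at [ 589.8 -258.3    9.4] tyang 85.8 j7 115 SHIFT [ -33.6  218.8 -100.6] TURN 82.7 F [-0.9  0.3 -0.3] gap 27.6
```

Call:
arm_command:
  rows: [0, 0, -20, 0, 0, 0, -50, 0, 0, 0, -80, 0, 0, 5, -100, 5, -3, 20, -105, 11, -6, 45, -105, 17, -10, 70, -105, 23, -14, 95, -105, 29, -18, 120, -105, 35, -20, 140, -105, 41]

```text
t: 10.65
position: [620.9, -117.8, 114.7]
tool_rot: [[-0.702, 0.713, 0.0], [0.713, 0.702, 0.001], [0.0, 0.001, -1.0]]
wrist_force: [0.3, 1.0, -0.7]
finger_gap: 27.5
```

```bash
python3 -c "
from g import *
go(639.5,-42.6,110,3.1)"
```

```text
t10.7 at [ 620.9 -117.8  114.7] tyang 44.6 j7 67 SHIFT [40.5 66.   4.8] TURN 41.5 F [ 0.3  1.  -0.7] gap 27.5
```

Call:
arm_command:
  rows: [6, 10, 4, 5, 12, 20, 8, 11, 18, 30, 10, 17, 24, 40, 15, 23, 30, 50, 20, 29, 36, 60, 25, 35, 40, 66, 35, 41.5, 40, 66, 45, 41.5, 40, 66, 55, 41.5, 40, 66, 55, 41.5]

```text
t: 11.48
position: [637.3, -46.0, 57.5]
tool_rot: [[-0.06, 0.998, -0.004], [0.998, 0.06, -0.0], [-0.0, -0.004, -1.0]]
wrist_force: [-1.6, 0.8, -0.7]
finger_gap: 27.6
```

```bash
python3 -c "
from g import *
go(639.5,-42.6,14,3.1)
im=read_camera('top');crop('top',im,255,115,140,110,5,'t8')
im=read_camera('side');crop('side',im,280,150,150,150,4,'s8')"
```

```text
t11.5 at [637.3 -46.   57.5] tyang 3.4 j7 28 SHIFT [ 3.3  2.6 43.5] TURN 0.3 F [-1.6  0.8 -0.7] gap 27.6
```

View pics/t8.png

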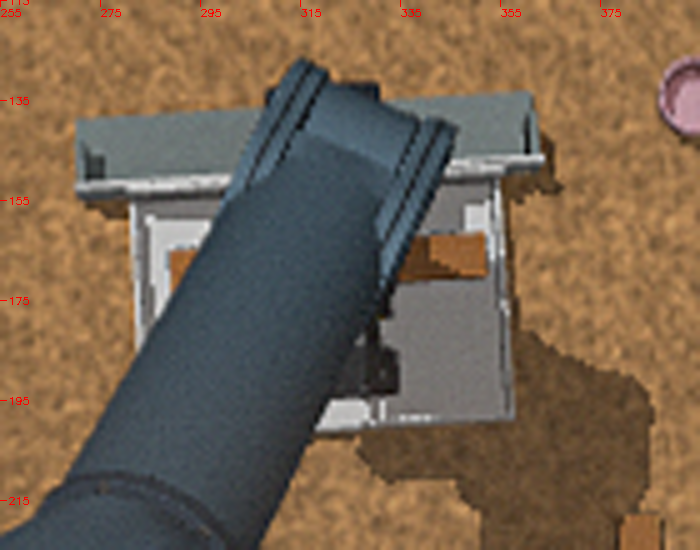

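View pics/s8.png

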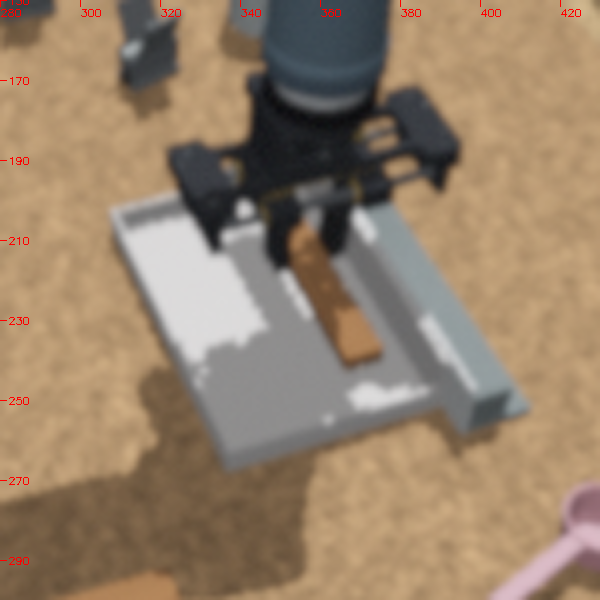

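Call:
arm_command:
  rows: [2, 2, 6, 0, 3, 3, 14, 0, 3, 3, 22, 0, 3, 3, 29, 0, 3, 3, 35, 0, 3, 3, 39, 0, 3, 3, 41, 0, 3, 3, 41, 0, 3, 3, 41, 0, 3, 3, 41, 0]

```text
t: 12.42
position: [642.2, -42.4, 19.1]
tool_rot: [[-0.057, 0.998, 0.001], [0.998, 0.057, -0.0], [-0.0, 0.001, -1.0]]
wrist_force: [-0.4, -0.2, 0.6]
finger_gap: 27.5
```

```bash
python3 -c "
from g import *
go(639.5,-42.6,13,3.1)
im=read_camera('side');crop('side',im,280,150,150,150,4,'s9')"
```

```text
t12.4 at [642.2 -42.4  19.1] tyang 3.3 j7 29 SHIFT [-0.1 -2.7  6.1] TURN 0.2 F [-0.4 -0.2  0.6] gap 27.5
```

View pics/s9.png

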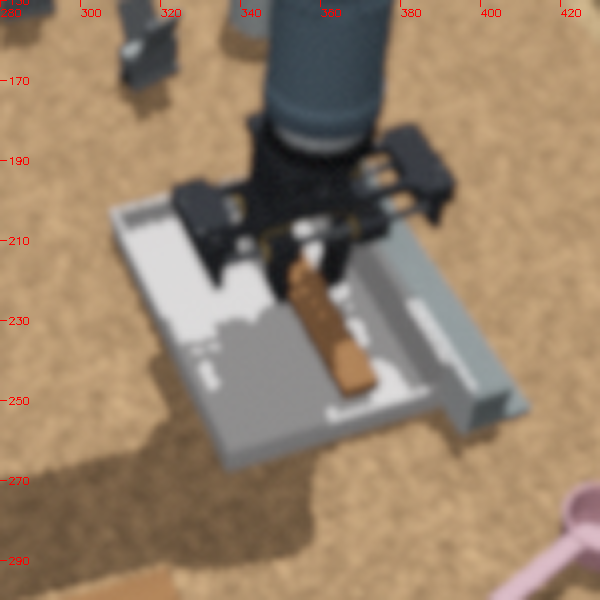

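Call:
arm_command:
  rows: [0, -1, 1.5, 0, 0, -2, 3, 0, 0, -2.5, 4.5, 0, 0, -2.5, 5.5, 0, 0, -2.5, 6, 0, 0, -2.5, 6.3, 0, 0, -2.5, 6.5, 0, 0, -2.5, 6.5, 0, 0, -2.5, 6.5, 0, 0, -2.5, 6.5, 0]

```text
t: 13.3
position: [639.5, -42.4, 12.3]
tool_rot: [[-0.057, 0.998, 0.0], [0.998, 0.057, -0.0], [-0.0, 0.0, -1.0]]
wrist_force: [-0.2, 0.2, -0.3]
finger_gap: 27.6
```

```bash
python3 -c "
from g import *
go(639.5,-42.6,12,3.1)"
```

```text
t13.3 at [639.5 -42.4  12.3] tyang 3.3 j7 29 SHIFT [-0.2  0.   0.3] TURN 0.2 F [-0.2  0.2 -0.3] gap 27.6
```

Call:
arm_command:
  rows: [0, 0, 0.3, 0, 0, 0, 0.3, 0, 0, 0, 0.3, 0, 0, 0, 0.3, 0, 0, 0, 0, 0, 0, 0, -10, 0, 0, 0, -30, 0, 0, 0, -60, 0, 0, 0, -90, 0, 0, 0, -100, 0]
  fingers: 42

```text
t: 14.13
position: [641.8, -43.2, 117.2]
tool_rot: [[-0.056, 0.998, 0.006], [0.998, 0.056, -0.0], [-0.001, 0.006, -1.0]]
wrist_force: [1.4, -0.4, 1.2]
finger_gap: 41.9
```

```bash
python3 -c "
from g import *
go(600.7,-364.1,110,96)
im=read_camera('side');crop('side',im,280,150,150,150,4,'s10')"
```

```text
t14.1 at [641.8 -43.2 117.2] tyang 3.2 j7 26 SHIFT [-318.1  -59.2    7.1] TURN 87.2 F [ 1.4 -0.4  1.2] gap 41.9
```

View pics/s10.png

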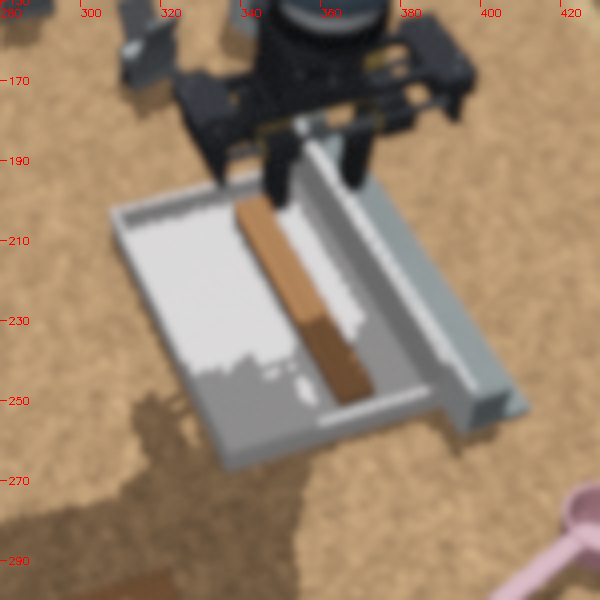

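Call:
arm_command:
  rows: [-25, -5, 5, 7, -58, -11, 5, 14, -91, -17, 5, 21, -124, -23, 5, 28, -157, -29, 5, 35, -190, -36, 5, 42, -223, -42, 5, 49, -256, -48, 5, 56, -289, -54, 5, 63, -316, -59, 5, 70]
  fingers: 60

```text
t: 15.02
position: [597.1, -363.6, 106.4]
tool_rot: [[0.922, 0.388, -0.001], [0.388, -0.922, -0.0], [-0.001, -0.0, -1.0]]
wrist_force: [-0.1, -0.3, -0.3]
finger_gap: 60.0
```

```bash
python3 -c "
from g import *
go(600.7,-364.1,40,96)"
```

```text
t15.0 at [ 597.1 -363.6  106.4] tyang -67.2 j7 -9 SHIFT [ 3.2  1.8 66.4] TURN 16.8 F [-0.1 -0.3 -0.3] gap 60.0
```

Call:
arm_command:
  rows: [1, 1, 5, 6, 2, 2, 15, 12, 3, 2, 25, 16.8, 3, 2, 35, 16.8, 3, 2, 45, 16.8, 3, 2, 52, 16.8, 3, 2, 55, 16.8, 3, 2, 55, 16.8, 3, 2, 55, 16.8, 3, 2, 55, 16.8]

```text
t: 15.85
position: [602.4, -362.2, 52.9]
tool_rot: [[0.994, 0.113, 0.001], [0.113, -0.994, -0.001], [0.001, 0.001, -1.0]]
wrist_force: [0.6, 0.5, 0.2]
finger_gap: 59.9
```

```bash
python3 -c "
from g import *
go(600.7,-364.1,4,96)
im=read_camera('top');crop('top',im,255,115,200,150,4,'t11')
im=read_camera('side');crop('side',im,260,220,200,150,4,'s11')"
```

```text
t15.8 at [ 602.4 -362.2   52.9] tyang -83.5 j7 -22 SHIFT [-1.9  1.6 48.9] TURN 0.5 F [0.6 0.5 0.2] gap 59.9
```

View pics/t11.png

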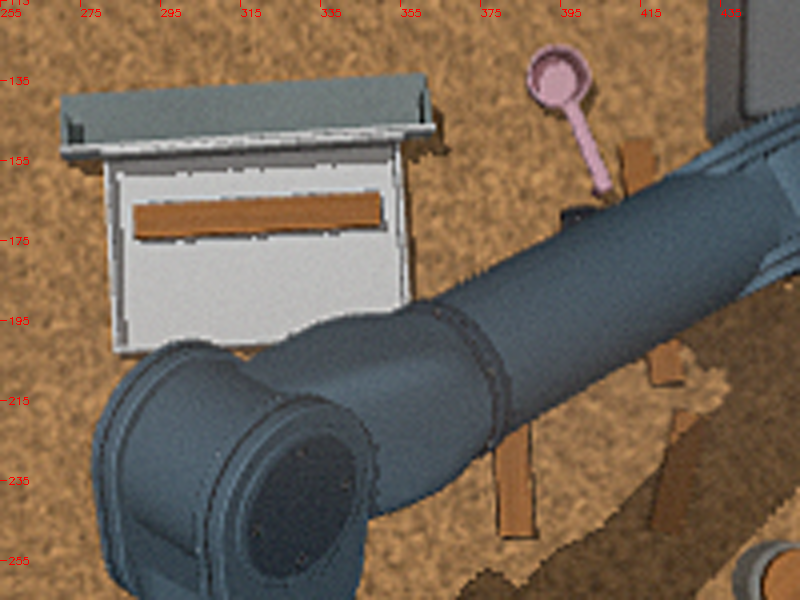

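View pics/s11.png

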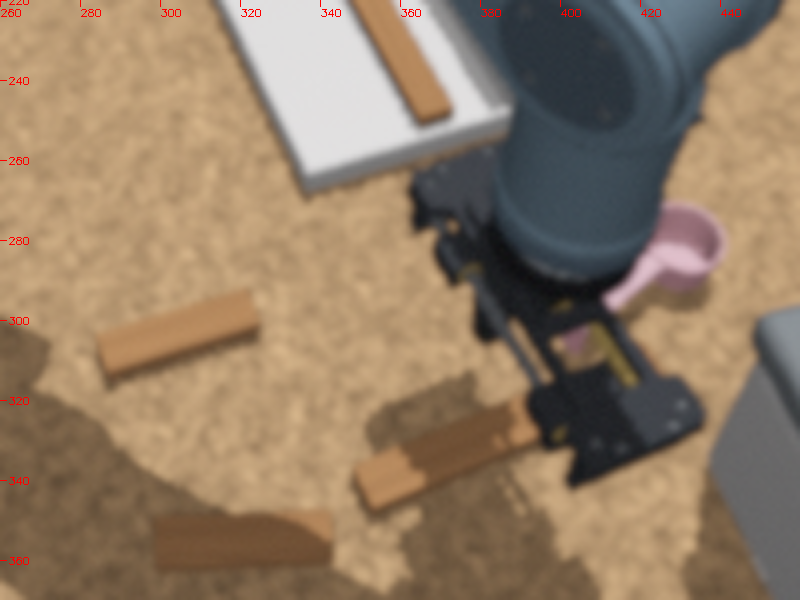

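Slat one lies in the tray (319,169), parallel to the rail; the gripper is above the second long slat and clear of the scoop handle tip (405,162).

Call:
arm_command:
  rows: [-1, 1, 10, 0.5, -2, 1.5, 20, 0.5, -2, 1.5, 30, 0.5, -2, 1.5, 40, 0.5, -2, 1.5, 46, 0.5, -2, 1.5, 48, 0.5, -2, 1.5, 48, 0.5, -2, 1.5, 48, 0.5, -2, 1.5, 48, 0.5, -2, 1.5, 48, 0.5]

```text
t: 16.78
position: [600.6, -363.9, 4.9]
tool_rot: [[0.995, 0.104, 0.001], [0.104, -0.995, -0.001], [0.001, 0.001, -1.0]]
wrist_force: [-0.8, 0.7, -1.3]
finger_gap: 60.4
```

Call:
arm_command:
  rows: [0, 0, 0, 0, 0, 0, 0, 0, 0, 0, 0, 0, 0, 0, 0, 0, 0, 0, 0, 0, 0, 0, 0, 0, 0, 0, 0, 0, 0, 0, 0, 0, 0, 0, 0, 0, 0, 0, 0, 0]
  fingers: 15

```text
t: 17.62
position: [600.3, -363.7, 4.3]
tool_rot: [[0.995, 0.104, 0.0], [0.104, -0.995, -0.0], [0.0, 0.0, -1.0]]
wrist_force: [-0.8, 0.1, 1.1]
finger_gap: 27.6
```

```bash
python3 -c "
from g import *
go(579.6,-45.8,110,3.1)"
```

```text
t17.6 at [ 600.3 -363.7    4.3] tyang -84.0 j7 -21 SHIFT [  12.5 -318.3 -105.7] TURN -87.1 F [-0.8  0.1  1.1] gap 27.6
```

Call:
arm_command:
  rows: [0, 0, -20, 0, 0, 0, -50, 0, 0, 0, -80, 0, 0, -5, -105, -5, 1, -25, -108, -11, 2, -55, -108, -17, 4, -85, -108, -23, 6, -115, -108, -29, 7, -145, -108, -35, 8, -175, -108, -41]

```text
t: 18.45
position: [589.9, -187.6, 113.7]
tool_rot: [[0.679, 0.734, 0.001], [0.734, -0.679, -0.0], [0.001, 0.001, -1.0]]
wrist_force: [0.5, 0.4, -0.3]
finger_gap: 27.9
```

```bash
python3 -c "
from g import *
go(579.6,-45.8,110,3.1)"
```

```text
t18.4 at [ 589.9 -187.6  113.7] tyang -42.8 j7 2 SHIFT [  97.1 -103.8    3.6] TURN -45.9 F [ 0.5  0.4 -0.3] gap 27.9
```

Call:
arm_command:
  rows: [15, -16, 2, -6, 30, -32, 3, -12, 45, -48, 3, -18, 60, -64, 3, -24, 75, -80, 3, -30, 90, -95, 3, -36, 97, -104, 3, -42, 97, -104, 10, -46, 97, -104, 25, -46, 97, -104, 30, -46]

```text
t: 19.28
position: [579.7, -46.8, 82.3]
tool_rot: [[-0.052, 0.999, -0.0], [0.999, 0.052, 0.0], [0.0, -0.0, -1.0]]
wrist_force: [-0.1, 0.9, -0.6]
finger_gap: 28.1
```

```bash
python3 -c "
from g import *
go(579.6,-45.8,20,3.1)
im=read_camera('side');crop('side',im,280,150,150,150,4,'s12')
im=read_camera('top');crop('top',im,255,115,140,110,5,'t12')"
```

```text
t19.3 at [579.7 -46.8  82.3] tyang 3.0 j7 29 SHIFT [ 1.  -0.  62.3] TURN -0.1 F [-0.1  0.9 -0.6] gap 28.1
```

View pics/s12.png

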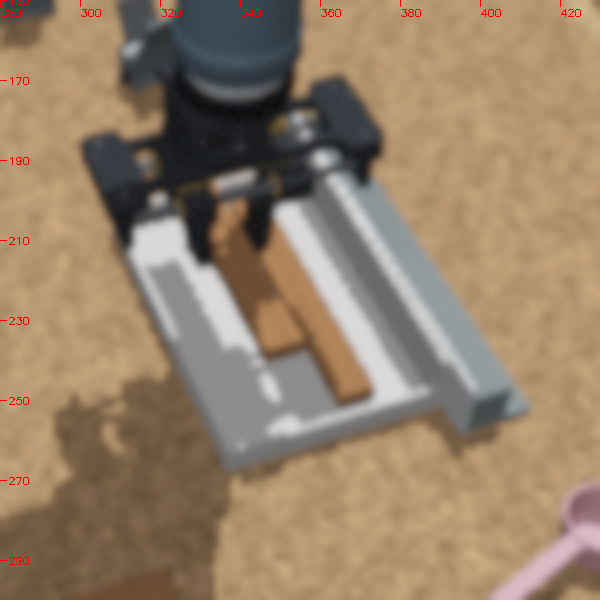

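View pics/t12.png

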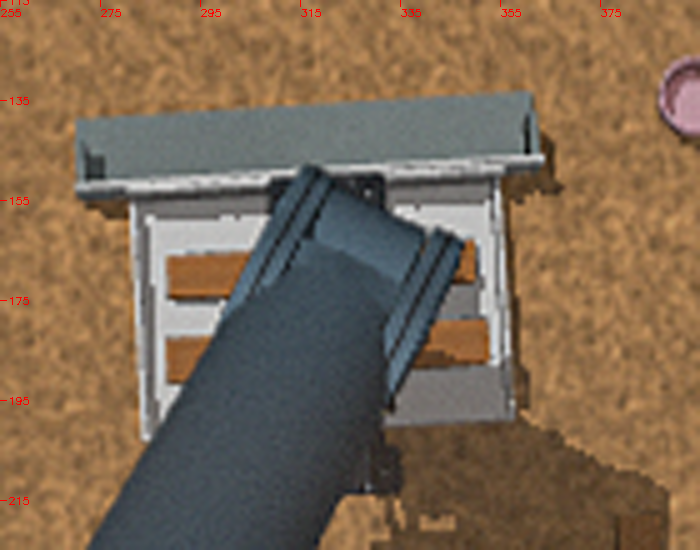

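Call:
arm_command:
  rows: [0.5, 0, 10, 0, 1, 0, 22, 0, 1, 0, 34, 0, 1, 0, 46, 0, 1, 0, 56, 0, 1, 0, 62, 0, 1, 0, 65, 0, 1, 0, 65, 0, 1, 0, 65, 0, 1, 0, 65, 0]

```text
t: 20.22
position: [580.6, -46.0, 17.7]
tool_rot: [[-0.052, 0.999, 0.001], [0.999, 0.052, -0.0], [-0.0, 0.001, -1.0]]
wrist_force: [0.1, -0.0, -0.2]
finger_gap: 27.6
```

```bash
python3 -c "
from g import *
go(579.6,-45.8,9,3.1)"
```

```text
t20.2 at [580.6 -46.   17.7] tyang 3.0 j7 32 SHIFT [ 0.3 -1.   8.7] TURN -0.1 F [ 0.1 -0.  -0.2] gap 27.6
```

Call:
arm_command:
  rows: [0, 0, 3, 0, 0, 0, 5, 0, 0, 0, 6.5, 0, 0, 0, 7.5, 0, 0, 0, 8.2, 0, 0, 0, 8.7, 0, 0, 0, 8.7, 0, 0, 0, 8.7, 0, 0, 0, 8.7, 0, 0, 0, 8.7, 0]

```text
t: 21.05
position: [580.2, -45.9, 8.6]
tool_rot: [[-0.052, 0.999, 0.0], [0.999, 0.052, -0.0], [-0.0, 0.0, -1.0]]
wrist_force: [0.8, -0.2, -0.3]
finger_gap: 27.7
```

Call:
arm_command:
  rows: [0, 0, 0, 0, 0, 0, 0, 0, 0, 0, 0, 0, 0, 0, 0, 0, 0, 0, -3, 0, 0, 0, -12, 0, 0, 0, -35, 0, 0, 0, -65, 0, 0, 0, -95, 0, 0, 0, -105, 0]
  fingers: 38

```text
t: 21.88
position: [582.3, -46.5, 118.1]
tool_rot: [[-0.051, 0.999, 0.006], [0.999, 0.051, -0.0], [-0.0, 0.006, -1.0]]
wrist_force: [0.9, -0.7, 0.5]
finger_gap: 38.1
```

```bash
python3 -c "
from g import *
go(430,-248.8,110,92.2)
im=read_camera('side');crop('side',im,280,150,150,150,4,'s13')
im=read_camera('top');crop('top',im,255,115,200,150,4,'t13')"
```

```text
t21.9 at [582.3 -46.5 118.1] tyang 2.9 j7 28 SHIFT [-194.2 -162.5    7.2] TURN -89.3 F [ 0.9 -0.7  0.5] gap 38.1
```

View pics/s13.png

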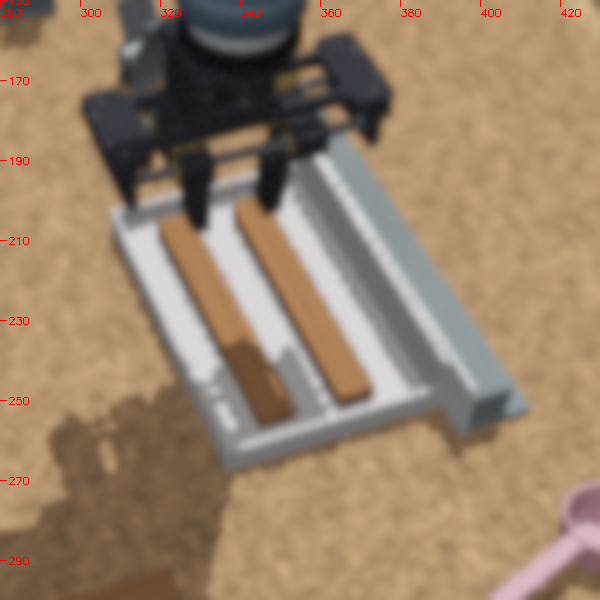

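View pics/t13.png

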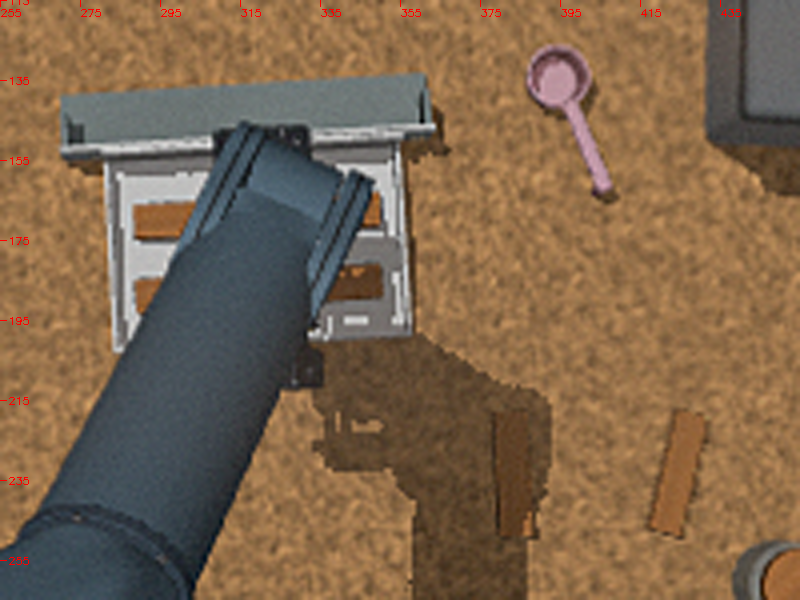

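Both long slats lie flat and parallel (319,169) and (319,187), and both short slats are where they were. Now the first short slat.

Call:
arm_command:
  rows: [-15, -12, 5, -7, -35, -29, 5, -14, -56, -47, 5, -21, -77, -64, 5, -28, -98, -82, 5, -35, -118, -99, 5, -42, -138, -116, 5, -49, -158, -132, 5, -56, -178, -149, 5, -63, -194, -162, 5, -70]
  fingers: 60

```text
t: 22.82
position: [426.0, -248.9, 107.4]
tool_rot: [[-0.958, 0.288, -0.002], [0.288, 0.958, 0.001], [0.002, 0.0, -1.0]]
wrist_force: [0.2, -0.1, 0.1]
finger_gap: 59.8
```

```bash
python3 -c "
from g import *
go(430,-248.8,50,92.2)"
```

```text
t22.8 at [ 426.  -248.9  107.4] tyang 73.3 j7 110 SHIFT [-3.9  1.2 57.4] TURN -18.9 F [ 0.2 -0.1  0.1] gap 59.8
```

Call:
arm_command:
  rows: [-2, 1, 5, -6, -4, 1, 15, -12, -4, 1, 25, -18, -4, 1, 40, -19, -4, 1, 55, -19, -4, 1, 70, -19, -4, 1, 80, -19, -4, 1, 80, -19, -4, 1, 80, -19, -4, 1, 80, -19]

```text
t: 23.65
position: [432.6, -248.2, 28.8]
tool_rot: [[-0.999, -0.034, 0.0], [-0.034, 0.999, -0.0], [-0.0, -0.0, -1.0]]
wrist_force: [0.2, -0.6, -0.4]
finger_gap: 60.0
```

```bash
python3 -c "
from g import *
go(430,-248.8,4,92.2)
im=read_camera('side');crop('side',im,240,250,150,130,5,'s14')"
```

```text
t23.6 at [ 432.6 -248.2   28.8] tyang 92.0 j7 127 SHIFT [ 2.6 -0.5 24.8] TURN -0.2 F [ 0.2 -0.6 -0.4] gap 60.0
```

View pics/s14.png

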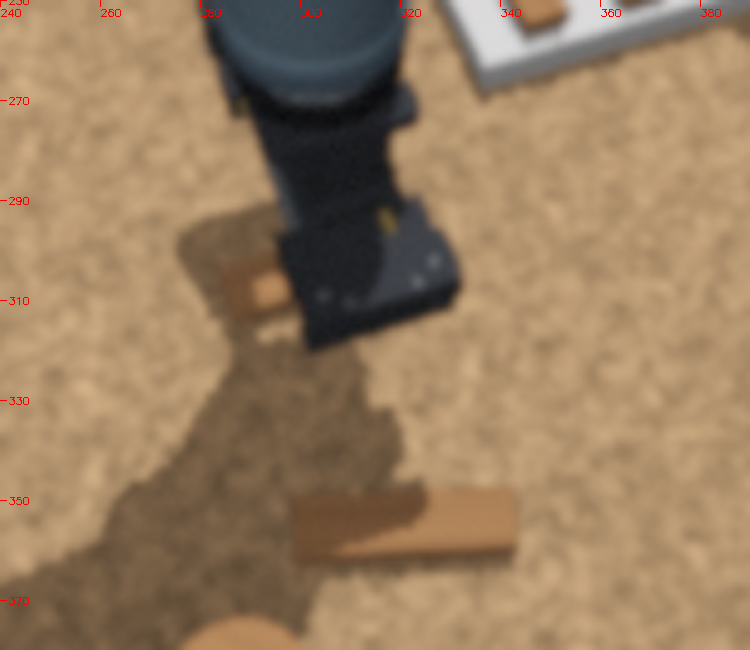

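Call:
arm_command:
  rows: [1, 0, 8, 0, 2.5, 0, 16, 0, 2.5, 0, 22, 0, 2.5, 0, 25, 0, 2.5, 0, 25, 0, 2.5, 0, 25, 0, 2.5, 0, 25, 0, 2.5, 0, 25, 0, 2.5, 0, 25, 0, 2.5, 0, 25, 0]

```text
t: 24.53
position: [430.2, -248.3, 3.7]
tool_rot: [[-0.999, -0.034, 0.0], [-0.034, 0.999, -0.0], [-0.0, -0.0, -1.0]]
wrist_force: [1.3, 0.4, -0.0]
finger_gap: 60.2
```

Call:
arm_command:
  rows: [0, 0, 0, 0, 0, 0, 0, 0, 0, 0, 0, 0, 0, 0, 0, 0, 0, 0, 0, 0, 0, 0, 0, 0, 0, 0, 0, 0, 0, 0, 0, 0, 0, 0, 0, 0, 0, 0, 0, 0]
  fingers: 15

```text
t: 25.37
position: [430.0, -248.3, 3.5]
tool_rot: [[-0.999, -0.034, -0.0], [-0.034, 0.999, 0.0], [0.0, 0.0, -1.0]]
wrist_force: [0.1, 0.7, -0.1]
finger_gap: 27.8
```

```bash
python3 - <<'E'
from g import *
c=np.array([613.5,-44]);a=np.radians(3.1);X=np.array([np.cos(a),np.sin(a)]);Y=np.array([-np.sin(a),np.cos(a)])
for s in (-40,40): print(s,c-4*X+s*Y)
t=c-4*X-40*Y
go(t[0],t[1],110,93.1)
E
```

```text
-40 [611.66900584 -84.15778206]
40 [607.3427008   -4.27484844]
t25.4 at [ 430.  -248.3    3.5] tyang 92.0 j7 127 SHIFT [-187.2  157.8 -106.5] TURN -1.1 F [ 0.1  0.7 -0.1] gap 27.8
```

Call:
arm_command:
  rows: [0, 0, -15, 0, 0, 0, -45, 0, 0, 0, -75, 0, -10, 9, -95, 0, -35, 30, -100, 0, -63, 54, -100, 0, -92, 78, -100, 0, -120, 102, -100, -1, -150, 126, -100, -1, -174, 147, -100, -1]

```text
t: 26.2
position: [600.8, -92.9, 103.6]
tool_rot: [[-0.999, -0.053, 0.001], [-0.053, 0.999, 0.001], [-0.001, 0.001, -1.0]]
wrist_force: [0.9, -0.4, -0.1]
finger_gap: 27.5
```

```bash
python3 - <<'E'
from g import *
go(611.7,-84.2,45,93.1)
E
```

```text
t26.2 at [600.8 -92.9 103.6] tyang 93.1 j7 105 SHIFT [-11.3   8.1  58.6] TURN -0.0 F [ 0.9 -0.4 -0.1] gap 27.5
```

Call:
arm_command:
  rows: [-6, 4, 3, 0, -11, 8, 8, 0, -11, 8, 18, 0, -11, 8, 30, 0, -11, 8, 42, 0, -11, 8, 52, 0, -11, 8, 58, 0, -11, 8, 58, 0, -11, 8, 58, 0, -11, 8, 58, 0]

```text
t: 27.03
position: [609.8, -87.1, 45.9]
tool_rot: [[-0.999, -0.051, 0.001], [-0.051, 0.999, -0.0], [-0.001, -0.0, -1.0]]
wrist_force: [0.1, 0.2, 0.7]
finger_gap: 27.2
```

```bash
python3 - <<'E'
from g import *
go(611.7,-84.2,24,93.1)
im=read_camera('side');crop('side',im,280,150,150,130,5,'s15')
E
```

```text
t27.0 at [609.8 -87.1  45.9] tyang 92.9 j7 105 SHIFT [-2.1  2.8 21.9] TURN -0.2 F [0.1 0.2 0.7] gap 27.2
```

View pics/s15.png

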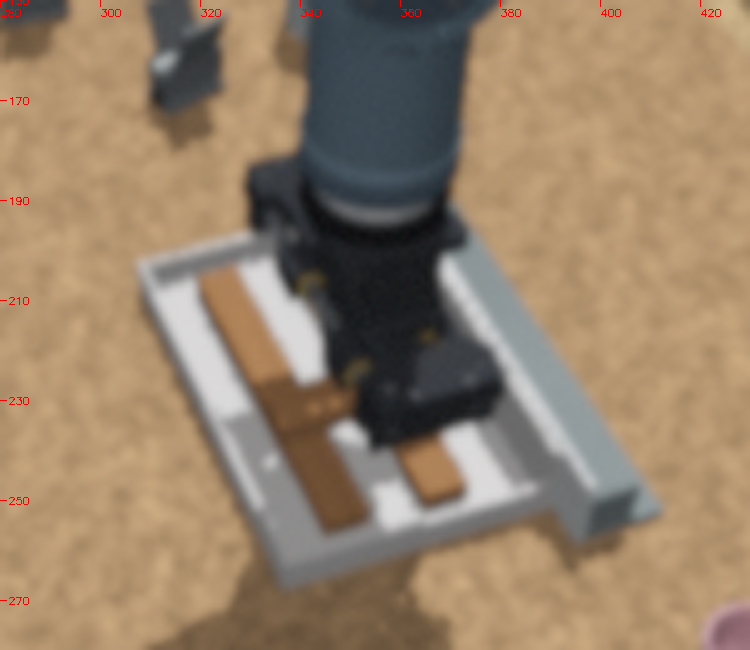

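Call:
arm_command:
  rows: [-1, 1, 6, 0, -2, 3, 12, 0, -2, 3, 17, 0, -2, 3, 20, 0, -2, 3, 21.5, 0, -2, 3, 22, 0, -2, 3, 22.5, 0, -2, 3, 22.5, 0, -2, 3, 22.5, 0, -2, 3, 22.5, 0]

```text
t: 27.92
position: [611.5, -83.8, 23.3]
tool_rot: [[-0.999, -0.052, 0.0], [-0.052, 0.999, -0.0], [-0.0, -0.0, -1.0]]
wrist_force: [0.2, -0.1, 0.7]
finger_gap: 27.8
```

```bash
python3 - <<'E'
from g import *
go(611.7,-84.2,23,93.1)
E
```

```text
t27.9 at [611.5 -83.8  23.3] tyang 93.0 j7 105 SHIFT [-0.2 -0.4  0.3] TURN -0.1 F [ 0.2 -0.1  0.7] gap 27.8
```

Call:
arm_command:
  rows: [0, 0, 0.3, 0, 0, 0, 0.3, 0, 0, 0, 0.3, 0, 0, 0, 0, 0, 0, 0, -3, 0, 0, 0, -12, 0, 0, 0, -35, 0, 0, 0, -60, 0, 0, 0, -80, 0, 0, 0, -85, 0]
  fingers: 42

```text
t: 28.75
position: [613.6, -84.2, 112.2]
tool_rot: [[-0.999, -0.051, 0.006], [-0.051, 0.999, -0.001], [-0.006, -0.001, -1.0]]
wrist_force: [0.9, 0.4, 1.6]
finger_gap: 41.9
```

```bash
python3 - <<'E'
from g import *
go(430.2,-382,110,76.9)
im=read_camera('side');crop('side',im,240,170,200,150,4,'s16')
im=read_camera('top');crop('top',im,255,115,200,150,4,'t16')
E
```

```text
t28.8 at [613.6 -84.2 112.2] tyang 92.9 j7 104 SHIFT [ 198.5 -287.9    1.3] TURN 16.0 F [0.9 0.4 1.6] gap 41.9
```

View pics/s16.png

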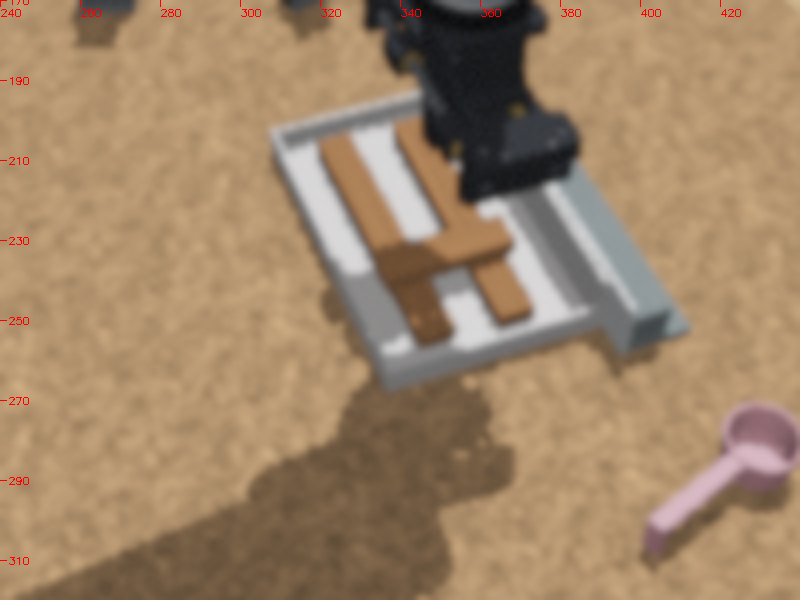

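View pics/t16.png

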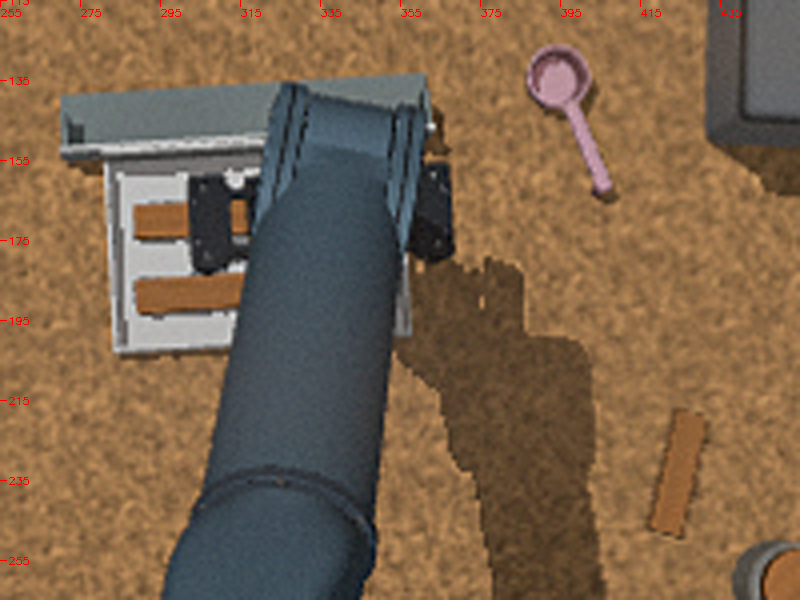

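```bash
python3 - <<'E'
from h import *
im=cv2.imread('pics/top0.png');crop('top',im,400,200,90,80,6,'t17')
im=cv2.imread('pics/side0.png');crop('side',im,260,330,90,70,6,'s17')
for (u,v,z) in [(455,261,90)]: print(unproj('top',[(u,v)],z))
E
```

```text
[[ 342.33059422 -459.51880109   90.        ]]
```

View pics/t17.png

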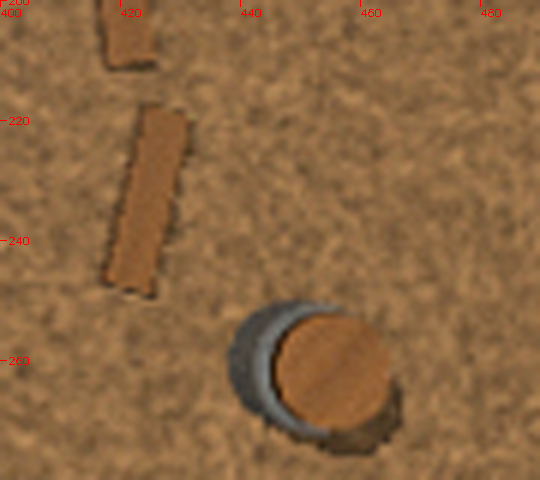

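View pics/s17.png

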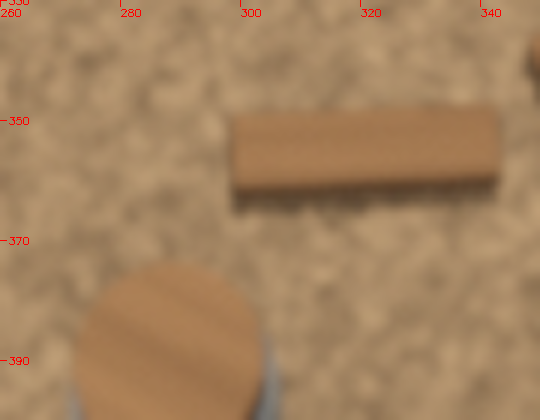

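```bash
python3 - <<'E'
from g import *
go(449.7,-386.5,110,76.9)
E
```

```text
t28.9 at [612.3 -83.9 109.6] tyang 93.0 j7 104 SHIFT [ 178.  -293.8   -0.8] TURN 16.1 F [-1.  -0.2 -0.2] gap 41.9
```

Call:
arm_command:
  rows: [15, -24, -3, 1, 35, -58, -5, 3, 55, -91, -5, 5, 76, -125, -5, 7, 96, -159, -5, 9, 117, -193, -5, 11, 137, -227, -5, 13, 157, -260, -5, 16, 172, -284, -5, 16, 178, -294, -5, 16]
  fingers: 60

```text
t: 29.68
position: [444.3, -390.8, 111.9]
tool_rot: [[-0.973, 0.232, -0.003], [0.232, 0.973, -0.001], [0.003, -0.002, -1.0]]
wrist_force: [-0.5, 0.1, -0.2]
finger_gap: 59.8
```

```bash
python3 - <<'E'
from g import *
go(449.7,-386.5,30,76.9)
E
```

```text
t29.7 at [ 444.3 -390.8  111.9] tyang 76.6 j7 124 SHIFT [-4.4  5.6 81.9] TURN -0.3 F [-0.5  0.1 -0.2] gap 59.8
```

Call:
arm_command:
  rows: [-2, 3, 5, 0, -3, 4, 12, 0, -3, 4, 20, 0, -3, 4, 30, 0, -3, 4, 40, 0, -3, 4, 48, 0, -3, 4, 50, 0, -3, 4, 50, 0, -3, 4, 50, 0, -3, 4, 50, 0]

```text
t: 30.52
position: [452.8, -383.7, 63.5]
tool_rot: [[-0.974, 0.226, 0.001], [0.226, 0.974, -0.001], [-0.001, -0.0, -1.0]]
wrist_force: [-0.3, -0.2, 0.6]
finger_gap: 60.1
```

```bash
python3 - <<'E'
from g import *
go(449.7,-386.5,4,76.9)
im=read_camera('side');crop('side',im,240,260,150,130,5,'s18')
E
```

```text
t30.5 at [ 452.8 -383.7   63.5] tyang 77.0 j7 125 SHIFT [ 2.5 -3.4 59.5] TURN 0.1 F [-0.3 -0.2  0.6] gap 60.1
```

View pics/s18.png

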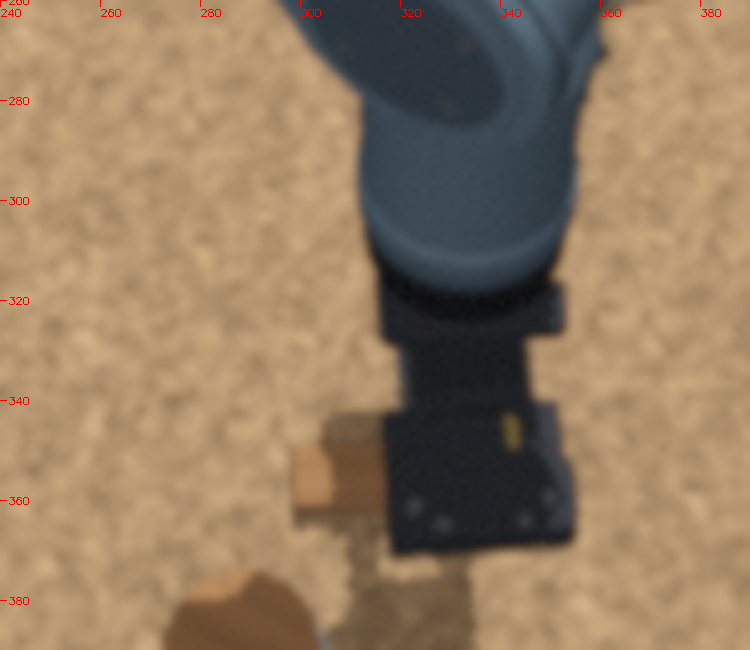

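The slat end shows at (300,355), and the jar at lower left is clear of the gripper. Descend.

Call:
arm_command:
  rows: [1, -1, 8, 0, 2.5, -3.4, 18, 0, 2.5, -3.4, 28, 0, 2.5, -3.4, 38, 0, 2.5, -3.4, 48, 0, 2.5, -3.4, 55, 0, 2.5, -3.4, 59, 0, 2.5, -3.4, 59, 0, 2.5, -3.4, 59, 0, 2.5, -3.4, 59, 0]

```text
t: 31.4
position: [449.6, -386.4, 4.4]
tool_rot: [[-0.974, 0.226, 0.001], [0.226, 0.974, -0.001], [-0.001, -0.0, -1.0]]
wrist_force: [-0.9, -0.2, -1.1]
finger_gap: 59.9
```

Call:
arm_command:
  rows: [0, 0, 0, 0, 0, 0, 0, 0, 0, 0, 0, 0, 0, 0, 0, 0, 0, 0, 0, 0, 0, 0, 0, 0, 0, 0, 0, 0, 0, 0, 0, 0, 0, 0, 0, 0, 0, 0, 0, 0]
  fingers: 15

```text
t: 32.23
position: [449.5, -386.2, 4.2]
tool_rot: [[-0.974, 0.226, 0.0], [0.226, 0.974, -0.0], [-0.0, -0.0, -1.0]]
wrist_force: [0.4, -0.3, 2.6]
finger_gap: 27.4
```

```bash
python3 - <<'E'
from g import *
s=bot.observe()
c=np.array([607.3,-4.3])+20*np.array([.9985,.054]); print(c)
go(c[0],c[1],110,93.1)
E
```

```text
[627.27  -3.22]
t32.2 at [ 449.5 -386.2    4.2] tyang 77.0 j7 126 SHIFT [ -86.9  413.2 -105.8] TURN -16.1 F [ 0.4 -0.3  2.6] gap 27.4
```

Call:
arm_command:
  rows: [0, 0, -15, 0, 0, 0, -45, 0, 0, 0, -75, 0, -3, 12, -100, -1, -9, 40, -110, -3, -16, 75, -110, -6, -23, 110, -110, -8, -31, 146, -110, -11, -38, 182, -110, -13, -46, 218, -110, -16]

```text
t: 33.07
position: [543.5, -182.3, 114.0]
tool_rot: [[-0.999, -0.053, -0.0], [-0.053, 0.999, 0.0], [0.0, 0.0, -1.0]]
wrist_force: [0.3, -0.7, -0.5]
finger_gap: 27.5
```

Call:
arm_command:
  rows: [-8, 36, 0, 0, -15, 72, 0, 0, -23, 108, 0, 0, -30, 140, 0, 0, -36, 168, 0, 0, -40, 188, 5, 0, -41, 195, 15, 0, -41, 195, 30, 0, -41, 195, 45, 0, -41, 195, 55, 0]

```text
t: 33.9
position: [573.0, 11.5, 57.1]
tool_rot: [[-0.999, -0.051, -0.002], [-0.051, 0.999, -0.001], [0.002, -0.001, -1.0]]
wrist_force: [0.1, -0.5, -0.8]
finger_gap: 27.9
```

```bash
python3 - <<'E'
from g import *
go(627.3,-3.2,24,93.1)
im=read_camera('side');crop('side',im,280,150,150,130,5,'s19')
E
```

```text
t33.9 at [573.   11.5  57.1] tyang 92.9 j7 96 SHIFT [-53.6 -17.5  33. ] TURN -0.2 F [ 0.1 -0.5 -0.8] gap 27.9
```

View pics/s19.png

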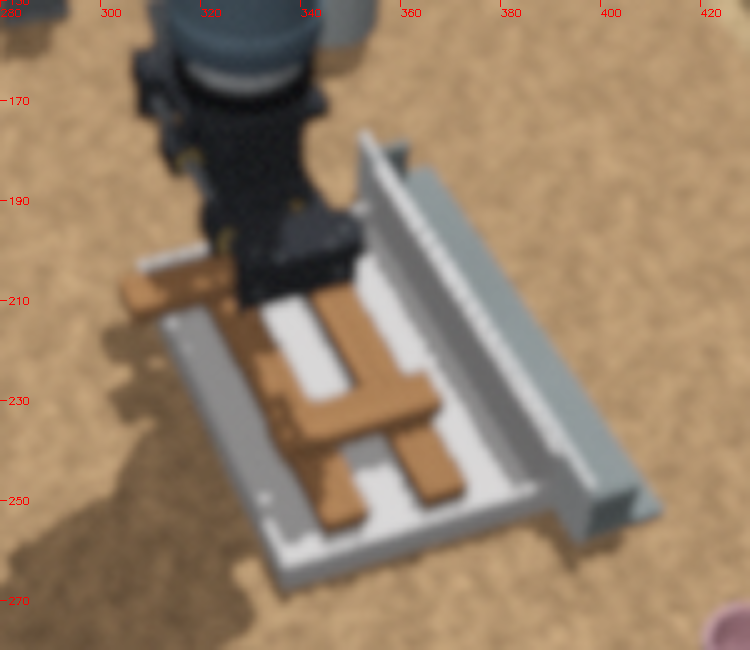

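The slat is still 50 mm short of its place because the second call's axes had turned. I'll correct that at this height.

Call:
arm_command:
  rows: [-8, -3, -2, 0, -18, -6, -2, 0, -30, -10, -2, 0, -42, -14, -2, 0, -51, -17, 2, 0, -53.6, -17.5, 6, 0, -53.6, -17.5, 10, 0, -53.6, -17.5, 12, 0, -53.6, -17.5, 12, 0, -53.6, -17.5, 12, 0]

```text
t: 34.78
position: [627.8, -1.7, 46.7]
tool_rot: [[-0.999, -0.052, -0.001], [-0.052, 0.999, 0.0], [0.001, 0.0, -1.0]]
wrist_force: [0.3, -0.4, 0.1]
finger_gap: 28.0
```

```bash
python3 - <<'E'
from g import *
go(627.3,-3.2,24,93.1)
E
```

```text
t34.8 at [627.8  -1.7  46.7] tyang 93.0 j7 97 SHIFT [ 0.6 -1.5 22.7] TURN -0.1 F [ 0.3 -0.4  0.1] gap 28.0
```

Call:
arm_command:
  rows: [0.5, -1, 6, 0, 0.5, -1.5, 12, 0, 0.5, -1.5, 17, 0, 0.5, -1.5, 20, 0, 0.5, -1.5, 22, 0, 0.5, -1.5, 23, 0, 0.5, -1.5, 23, 0, 0.5, -1.5, 23, 0, 0.5, -1.5, 23, 0, 0.5, -1.5, 23, 0]

```text
t: 35.62
position: [628.4, -3.5, 24.3]
tool_rot: [[-0.999, -0.052, 0.0], [-0.052, 0.999, 0.0], [-0.0, -0.0, -1.0]]
wrist_force: [-0.2, 0.5, -0.8]
finger_gap: 27.8
```

```bash
python3 - <<'E'
from g import *
go(627.3,-3.2,24,93.1)
E
```

```text
t35.6 at [628.4  -3.5  24.3] tyang 93.0 j7 98 SHIFT [1.1 0.3 0.3] TURN -0.1 F [-0.2  0.5 -0.8] gap 27.8
```

Call:
arm_command:
  rows: [1, 0, 0.5, 0, 1, 0, 0.8, 0, 1, 0, 0.8, 0, 1, 0, 0.8, 0, 1, 0, 0.8, 0, 1, 0, 0.8, 0, 1, 0, 0.8, 0, 1, 0, 0.8, 0, 1, 0, 0.8, 0, 1, 0, 0.8, 0]

```text
t: 36.45
position: [627.2, -3.5, 23.2]
tool_rot: [[-0.999, -0.052, 0.0], [-0.052, 0.999, -0.0], [-0.0, -0.0, -1.0]]
wrist_force: [1.2, -0.2, -0.6]
finger_gap: 27.6
```

Call:
arm_command:
  rows: [0, 0, 0, 0, 0, 0, 0, 0, 0, 0, 0, 0, 0, 0, 0, 0, 0, 0, -3, 0, 0, 0, -12, 0, 0, 0, -35, 0, 0, 0, -60, 0, 0, 0, -80, 0, 0, 0, -85, 0]
  fingers: 42

```text
t: 37.28
position: [629.6, -3.7, 112.5]
tool_rot: [[-0.999, -0.051, 0.006], [-0.051, 0.999, 0.0], [-0.006, -0.0, -1.0]]
wrist_force: [-0.1, -1.1, 0.1]
finger_gap: 41.8
```

```bash
python3 - <<'E'
from g import *
go(443.3,280.5,150,83.2)
im=read_camera('side');crop('side',im,280,150,150,130,5,'s20')
E
```

```text
t37.3 at [629.6  -3.7 112.5] tyang 92.9 j7 97 SHIFT [171.2 293.4 -38.6] TURN 9.7 F [-0.1 -1.1  0.1] gap 41.8
```

View pics/s20.png

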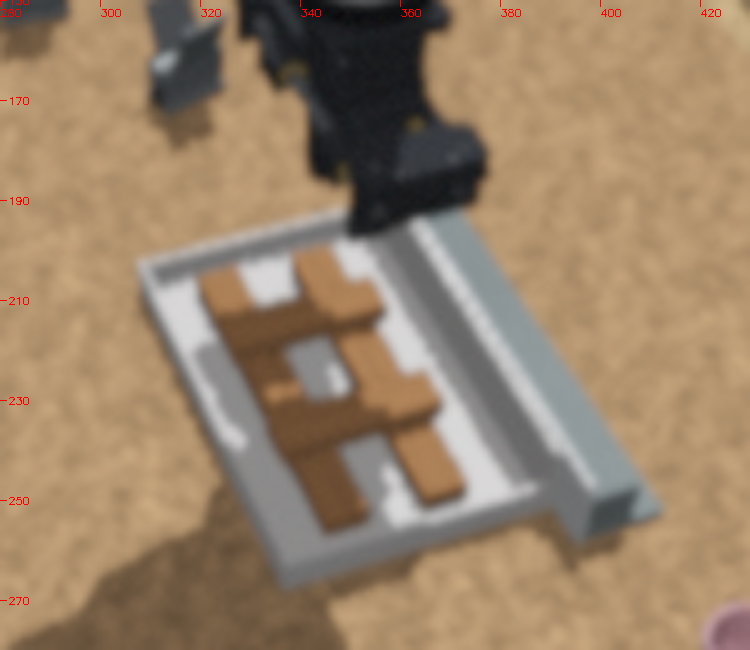

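The crib stands: both short slats lie across the long ones. Next I'll check the clip poses with a wireframe overlay in both first pictures.

```bash
cat > ov.py <<'E'
from h import *
def clipwire(n,im,x,y,a,z=0,f=6,x0=0,y0=0):
    a=np.radians(a);R=np.array([[np.cos(a),-np.sin(a),0],[np.sin(a),np.cos(a),0],[0,0,1]])
    def L(p,q,c):
        P=np.array([p,q],float)@R.T+[x,y,z]; u=((proj(n,P)-[x0,y0]+.5)*f-.5).round().astype(int)
        cv2.line(im,tuple(map(int,u[0])),tuple(map(int,u[1])),c,1)
    L((-25,0,34),(25,0,34),(0,255,0))
    for s in (1,-1):
        L((-18,26*s,74),(18,26*s,74),(0,0,255)); L((-18,26*s,74),(-18,6*s,34),(0,0,255)); L((18,26*s,74),(18,6*s,34),(0,0,255))
    L((-25,0,0),(25,0,0),(255,255,0))
E
python3 - <<'E'
from ov import *
for n,x0,y0,w,h in (('top',170,155,90,90),('side',245,120,90,70)):
    im=cv2.imread(f'pics/{n}0.png')[y0:y0+h,x0:x0+w]; im=cv2.resize(im,None,fx=6,fy=6,interpolation=cv2.INTER_CUBIC)
    for p in ((609.3,239.6,21.3),(531.2,359.6,3.4),(443.3,280.5,-6.8)): clipwire(n,im,*p,0,6,x0,y0)
    cv2.imwrite(f'pics/ov_{n}.png',im)
E
```

```text
(no output)
```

View pics/ov_top.png

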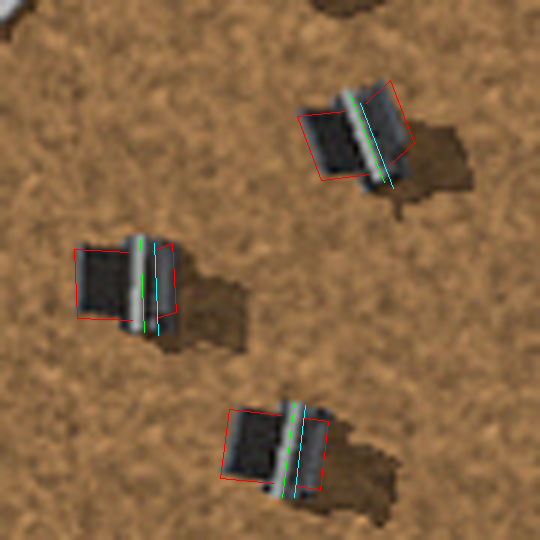

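View pics/ov_side.png

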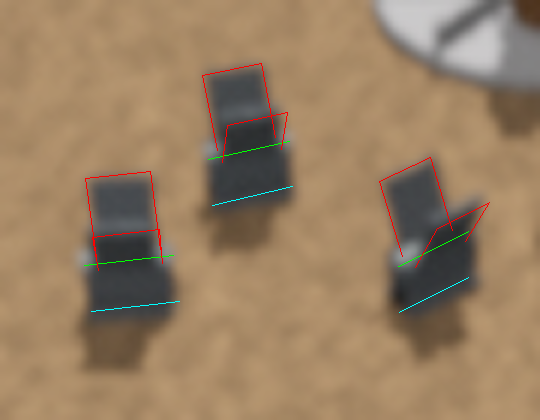

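The overlay fits to 1–2 mm; clip B needs about +2 mm in y and an angle near -2°. I'll fetch clip C first.

Call:
arm_command:
  rows: [12, 20, -10, 1, 32, 54, -20, 2, 52, 88, -20, 3, 72, 123, -20, 4, 92, 157, -20, 5, 112, 191, -20, 6, 132, 225, -20, 7, 150, 257, -20, 9, 164, 281, -20, 9.7, 171, 293, -20, 9.7]
  fingers: 88

```text
t: 38.17
position: [437.8, 284.0, 127.3]
tool_rot: [[-0.994, 0.113, -0.002], [0.113, 0.994, 0.001], [0.002, 0.0, -1.0]]
wrist_force: [-0.4, -0.6, 0.4]
finger_gap: 88.0
```

```bash
python3 - <<'E'
from g import *
go(443.3,280.5,90,83.2)
E
```

```text
t38.2 at [437.8 284.  127.3] tyang 83.5 j7 54 SHIFT [-6.  -2.8 37.3] TURN 0.3 F [-0.4 -0.6  0.4] gap 88.0
```

Call:
arm_command:
  rows: [-2, -1, 5, 0, -3, -1, 12, 0, -3, -1, 20, 0, -3, -1, 26, 0, -3, -1, 30, 0, -3, -1, 30, 0, -3, -1, 30, 0, -3, -1, 30, 0, -3, -1, 30, 0, -3, -1, 30, 0]

```text
t: 39.0
position: [444.4, 279.0, 98.5]
tool_rot: [[-0.993, 0.117, 0.001], [0.117, 0.993, 0.0], [-0.0, 0.0, -1.0]]
wrist_force: [-0.7, -1.5, -0.3]
finger_gap: 87.8
```

```bash
python3 - <<'E'
from g import *
go(443.3,280.5,44,83.2)
im=read_camera('side');crop('side',im,220,90,150,110,5,'s21')
im=read_camera('top');crop('top',im,150,130,230,150,3,'t21')
E
```

```text
t39.0 at [444.4 279.   98.5] tyang 83.3 j7 55 SHIFT [ 1.3  1.3 54.5] TURN 0.1 F [-0.7 -1.5 -0.3] gap 87.8
```

View pics/s21.png

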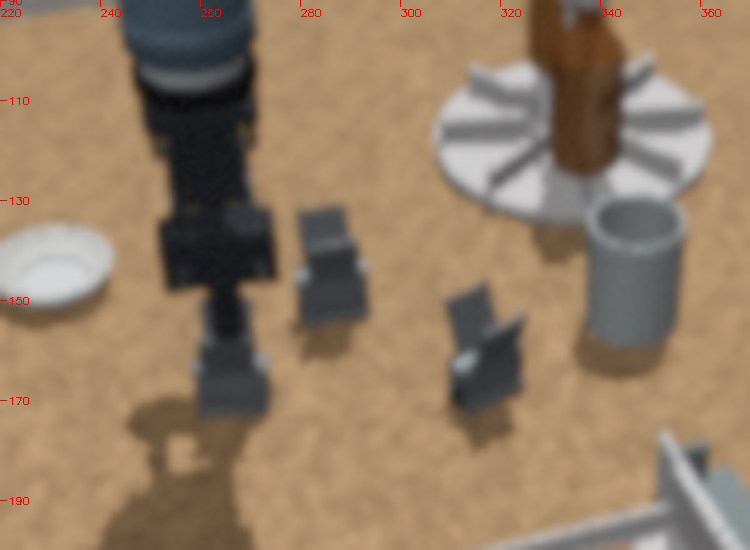

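View pics/t21.png

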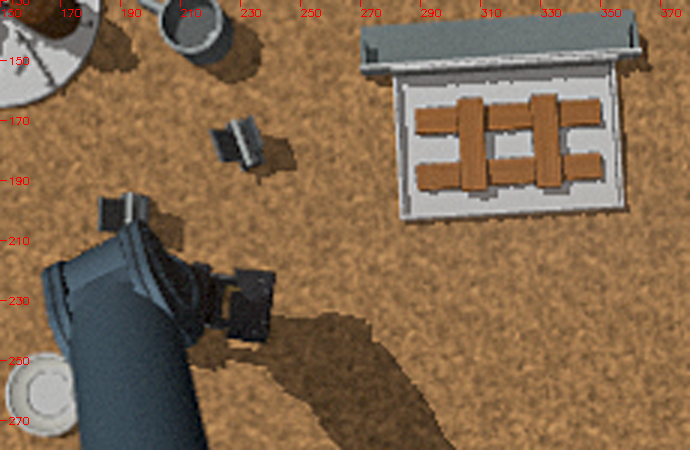

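Crib in the tray looks right at (322,178). The finger is centred on clip C's handle at (225,149) in the side view. I'll descend and squeeze.

Call:
arm_command:
  rows: [1, 1, 6, 0, 1, 1, 14, 0, 1, 1, 22, 0, 1, 1, 30, 0, 1, 1, 38, 0, 1, 1, 46, 0, 1, 1, 52, 0, 1, 1, 54, 0, 1, 1, 54, 0, 1, 1, 54, 0]

```text
t: 39.93
position: [443.4, 280.1, 44.3]
tool_rot: [[-0.993, 0.117, 0.0], [0.117, 0.993, 0.0], [-0.0, 0.0, -1.0]]
wrist_force: [-0.0, -0.3, -0.2]
finger_gap: 87.9
```

Call:
arm_command:
  rows: [0, 0, 0, 0, 0, 0, 0, 0, 0, 0, 0, 0, 0, 0, 0, 0, 0, 0, 0, 0, 0, 0, 0, 0, 0, 0, 0, 0, 0, 0, 0, 0, 0, 0, 0, 0, 0, 0, 0, 0]
  fingers: 15
  newtons: 22

```text
t: 40.77
position: [444.9, 282.5, 45.8]
tool_rot: [[-0.993, 0.117, 0.003], [0.117, 0.993, 0.004], [-0.003, 0.004, -1.0]]
wrist_force: [-1.2, 8.3, 15.0]
finger_gap: 23.7
```

```bash
python3 - <<'E'
from g import *
go(697.4,-116.9,170,3.1)
im=read_camera('side');crop('side',im,220,90,150,110,5,'s22')
E
```

```text
t40.8 at [444.9 282.5  45.8] tyang 83.3 j7 56 SHIFT [-297.9 -366.5 -125. ] TURN 80.2 F [-1.2  8.3 15. ] gap 23.7
```

View pics/s22.png

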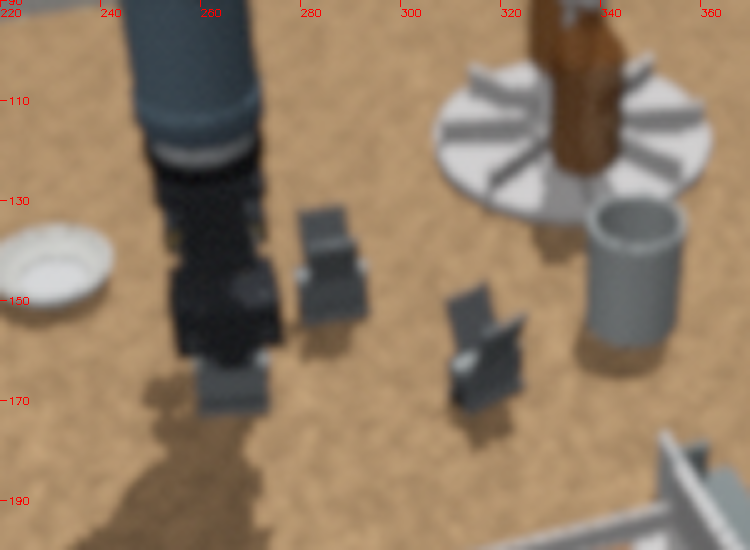

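Call:
arm_command:
  rows: [0, 0, -10, 0, 0, 0, -35, 0, 0, 0, -65, 0, -8, -10, -95, 3, -28, -34, -118, 8, -50, -61, -125, 14, -72, -88, -125, 20, -93, -115, -125, 27, -115, -141, -125, 33, -136, -167, -125, 40]

```text
t: 41.65
position: [558.9, 96.3, 169.8]
tool_rot: [[-0.681, 0.732, -0.0], [0.732, 0.681, -0.0], [0.0, -0.0, -1.0]]
wrist_force: [0.5, 0.6, -0.3]
finger_gap: 18.0
```

```bash
python3 - <<'E'
from g import *
go(697.4,-116.9,170,3.1)
im=read_camera('side');crop('side',im,240,90,170,130,4,'s23')
E
```

```text
t41.6 at [558.9  96.3 169.8] tyang 42.9 j7 43 SHIFT [-250.4  -43.9   -0.3] TURN 39.8 F [ 0.5  0.6 -0.3] gap 18.0
```

View pics/s23.png

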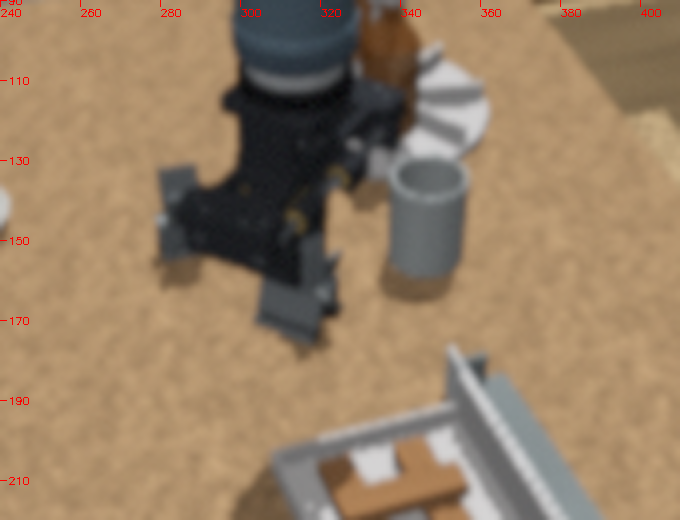

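```bash
python3 - <<'E'
from g import *
im=read_camera('top');crop('top',im,150,130,230,150,3,'t24')
im=read_camera('side');crop('side',im,240,90,170,130,4,'s24')
print(bot.observe()['finger_gap'])
E
```

```text
17.982901218733613
```

View pics/t24.png

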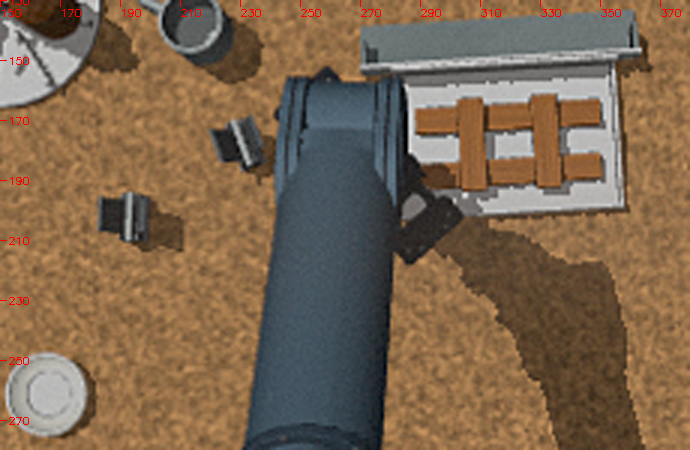

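```bash
python3 - <<'E'
from h import *
from ov import *
print(proj('side',[(559,96,170),(559,96,125),(609,240,0)]))
im=cv2.imread('pics/s24.png')
x0,y0=240,90
full=read_camera('side')
im=cv2.resize(full[100:190,250:350],None,fx=8,fy=8,interpolation=cv2.INTER_CUBIC)[:600]
clipwire('side',im,559,96,-47,125,8,250,100)
clipwire('side',im,609.3,239.6,21.3,0,8,250,100)
cv2.imwrite('pics/s25.png',im)
E
```

```text
[[314.22814777 157.78448572]
 [314.38734005 169.89829845]
 [316.80391546 168.6290126 ]]
```

View pics/s25.png

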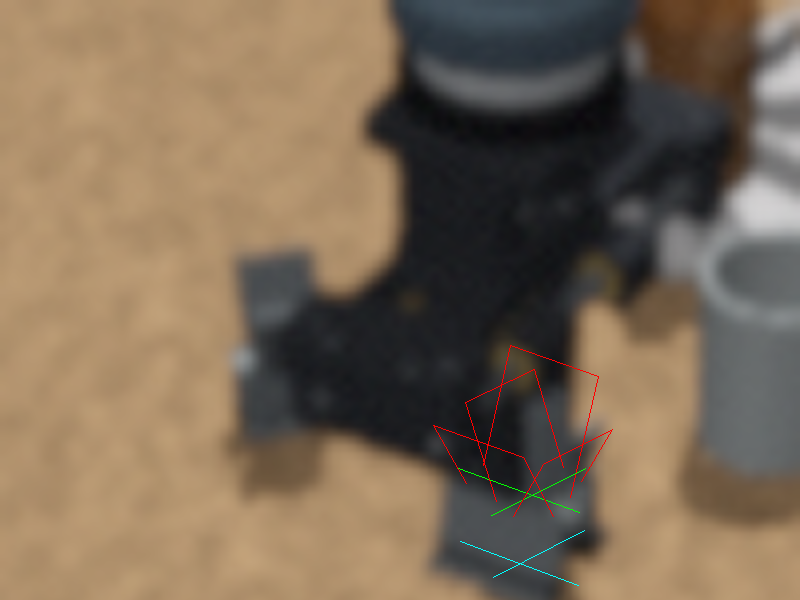

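Clip C is gone from its place and is held, but it overlaps clip A in this view. I'll move on and inspect it against the clear background.

Call:
arm_command:
  rows: [-20, -3, 0, 6, -50, -9, 0, 12, -82, -14, 0, 18, -114, -20, 0, 24, -146, -26, 0, 30, -178, -31, 0, 36, -208, -37, 0, 40, -233, -41, 0, 40, -246, -43, 0, 40, -250, -44, 0, 40]

```text
t: 42.68
position: [698.2, -115.1, 168.9]
tool_rot: [[-0.057, 0.998, -0.001], [0.998, 0.057, -0.001], [-0.0, -0.001, -1.0]]
wrist_force: [-0.0, 0.1, -0.9]
finger_gap: 18.0
```

```bash
python3 - <<'E'
from g import *
from ov import clipwire
go(697.4,-116.9,120,3.1)
full=read_camera('side'); cv2.imwrite('pics/f26.png',full)
p=bot.observe()['position']; print(proj('side',[p]))
x0,y0=330,150
im=cv2.resize(full[y0:y0+120,x0:x0+120],None,fx=5,fy=5,interpolation=cv2.INTER_CUBIC); cv2.imwrite('pics/s26.png',im)
E
```

```text
t42.7 at [ 698.2 -115.1  168.9] tyang 3.3 j7 28 SHIFT [-1.8 -0.8 48.9] TURN 0.2 F [-0.   0.1 -0.9] gap 18.0
[[390.34895539 198.03396302]]
```

View pics/s26.png

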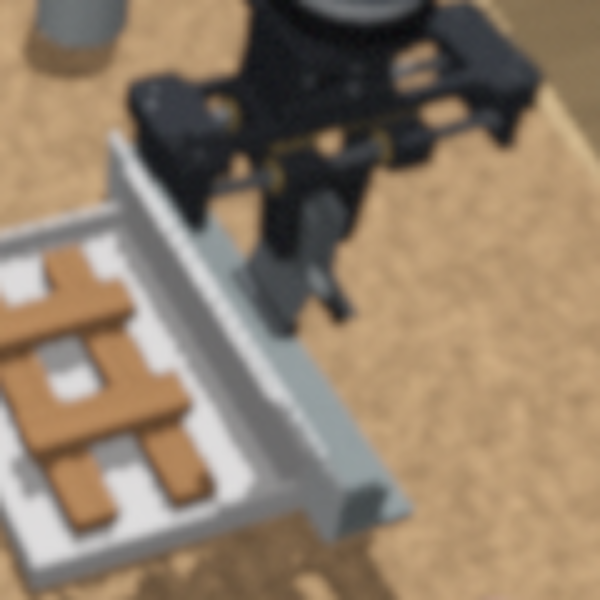

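```bash
python3 - <<'E'
from h import *
full=cv2.imread('pics/f26.png'); c=full[175:220,370:410]
im=cv2.resize(c,None,fx=13,fy=13,interpolation=cv2.INTER_CUBIC); im=cv2.convertScaleAbs(im,alpha=1.6,beta=20)
im=cv2.addWeighted(im,2,cv2.GaussianBlur(im,(0,0),10),-1,0)
cv2.imwrite('pics/s27.png',im)
t=read_camera('top');cv2.imwrite('pics/f27.png',t)
crop('top',t,270,110,130,90,6,'t27')
E
```

```text
(no output)
```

View pics/s27.png

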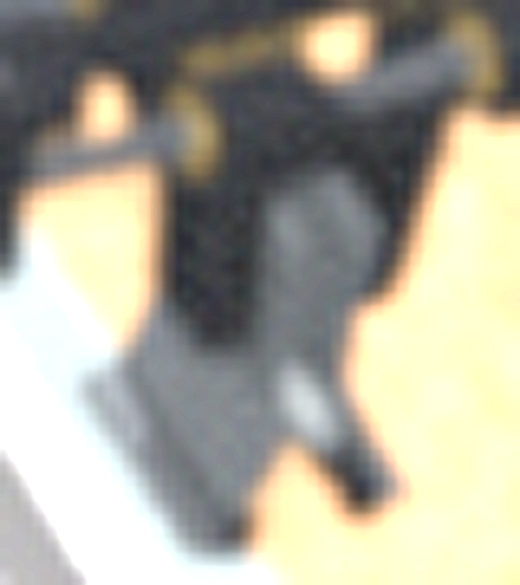

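View pics/t27.png

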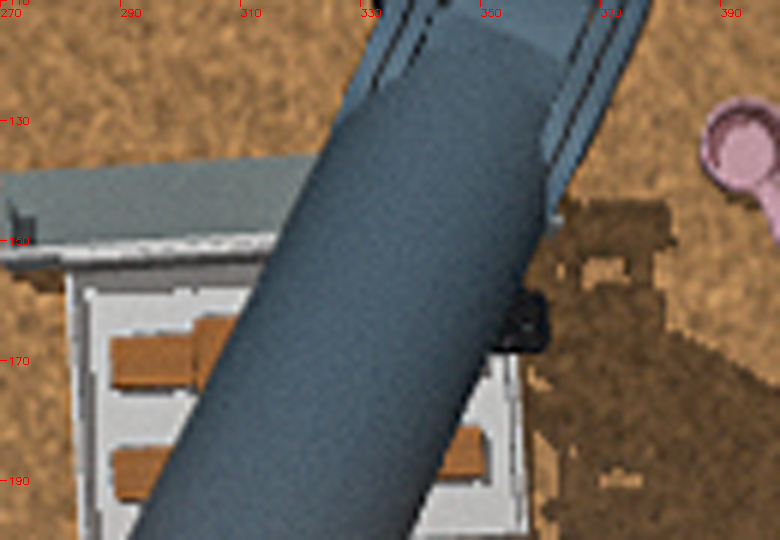

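```bash
python3 - <<'E'
from h import *
a=np.radians(3.1);X=np.array([np.cos(a),np.sin(a),0]);Y=np.array([-np.sin(a),np.cos(a),0]);Z=np.array([0,0,1.])
p=np.array([698.2,-115.1,168.9])
def q(x,y,dz): return p+x*X+y*Y+dz*Z
# dz relative TCP
for n,pt in dict(tcp=(0,0,0),pin_near=(0,-25,-10),pin0=(0,-25,0),pin20=(0,-25,-20),tipL=(-11,-25,-44),tipR=(11,-25,-44),tipLfar=(-11,25,-44),htopL=(-13,-18,30),htopR=(13,-18,30)).items():
    uv=proj('side',[q(*pt)])[0]; print(n,uv.round(1),((uv-[370,175])*13).round())
E
```

```text
tcp [390.6 198.2] [267. 302.]
pin_near [394.7 207.6] [321. 424.]
pin0 [395.3 204.9] [328. 388.]
pin20 [394.1 210.4] [313. 460.]
tipL [388.9 217.8] [246. 557.]
tipR [396.6 215.7] [346. 529.]
tipLfar [380.2 204.7] [133. 386.]
htopL [390.9 195.7] [272. 269.]
htopR [400.4 193.1] [395. 235.]
```

The held clip is open and slightly tilted: pin end near (393.5,206), jaw tips near (388.5,216) and (398,213), about 7°. I'll aim 3 mm nearer and lower it over the edge in steps.

Call:
arm_command:
  rows: [-2, -4, 8, 0, -2, -4, 18, 0, -2, -4, 30, 0, -2, -4, 42, 0, -2, -4, 54, 0, -2, -4, 62, 0, -2, -4, 66, 0, -2, -4, 67, 0, -2, -4, 67, 0, -2, -4, 67, 0]

```text
t: 43.62
position: [694.6, -116.5, 102.8]
tool_rot: [[-0.057, 0.998, 0.001], [0.998, 0.057, -0.0], [-0.0, 0.001, -1.0]]
wrist_force: [-0.7, 0.2, 0.5]
finger_gap: 17.9
```

```bash
python3 - <<'E'
from g import *
go(694.4,-117,64,3.1)
full=read_camera('side'); cv2.imwrite('pics/f28.png',full)
im=cv2.resize(full[180:250,350:430],None,fx=8,fy=8,interpolation=cv2.INTER_CUBIC); im=cv2.convertScaleAbs(im,alpha=1.4,beta=10)
cv2.imwrite('pics/s28.png',im)
E
```

```text
t43.6 at [ 694.6 -116.5  102.8] tyang 3.3 j7 30 SHIFT [-0.5 -0.3 38.8] TURN 0.2 F [-0.7  0.2  0.5] gap 17.9
```

View pics/s28.png

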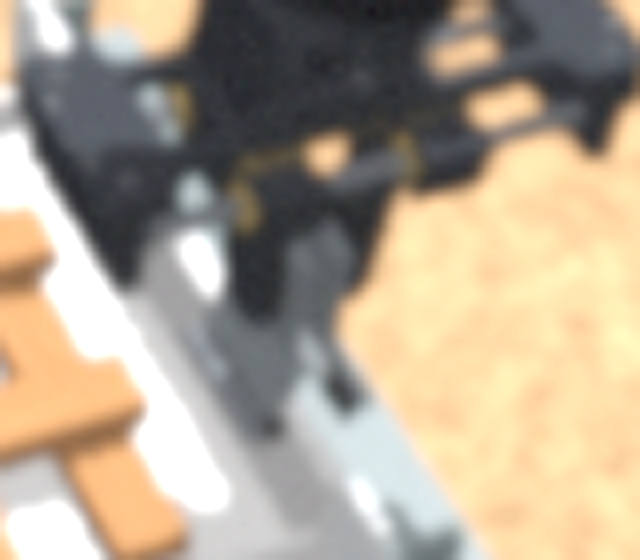

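```bash
python3 - <<'E'
from h import *
from scipy.optimize import fsolve
rc=np.array([695.1,-36.9,0]);a=np.radians(3.1);X=np.array([np.cos(a),np.sin(a),0]);Y=np.array([-np.sin(a),np.cos(a),0])
def solve(uv,s):
    f=lambda q: proj('side',[rc+q[0]*X+s*Y+[0,0,q[1]]])[0]-uv
    return fsolve(f,[0,60]).round(1)
s=-80-25
for n,uv in dict(L=(383.1,233.8),R=(393.5,230.6),pin=(350+312/8,180+345/8)).items(): print(n,solve(np.array(uv),s))
E
```

```text
L [-21.8  66.8]
R [ 9.2 67.4]
pin [ -9.9 105.3]
```

Call:
arm_command:
  rows: [0, 3, 2, 0, 0, 4, 4, 0, 0, 4, 8, 0, 0, 4, 14, 0, 0, 4, 20, 0, 0, 4, 26, 0, 0, 4, 30, 0, 0, 4, 30, 0, 0, 4, 30, 0, 0, 4, 30, 0]

```text
t: 44.5
position: [698.3, -116.1, 72.4]
tool_rot: [[-0.057, 0.998, 0.0], [0.998, 0.057, -0.0], [-0.0, 0.0, -1.0]]
wrist_force: [0.0, 0.3, -0.3]
finger_gap: 17.9
```

```bash
python3 - <<'E'
from g import *
go(698.4,-117,62,3.1)
full=read_camera('side'); cv2.imwrite('pics/f29.png',full)
im=cv2.resize(full[180:260,345:430],None,fx=8,fy=8,interpolation=cv2.INTER_CUBIC)[:600]
cv2.imwrite('pics/s29.png',im)
E
```

```text
t44.5 at [ 698.3 -116.1   72.4] tyang 3.3 j7 30 SHIFT [-0.9  0.1 10.4] TURN 0.2 F [ 0.   0.3 -0.3] gap 17.9
```

View pics/s29.png

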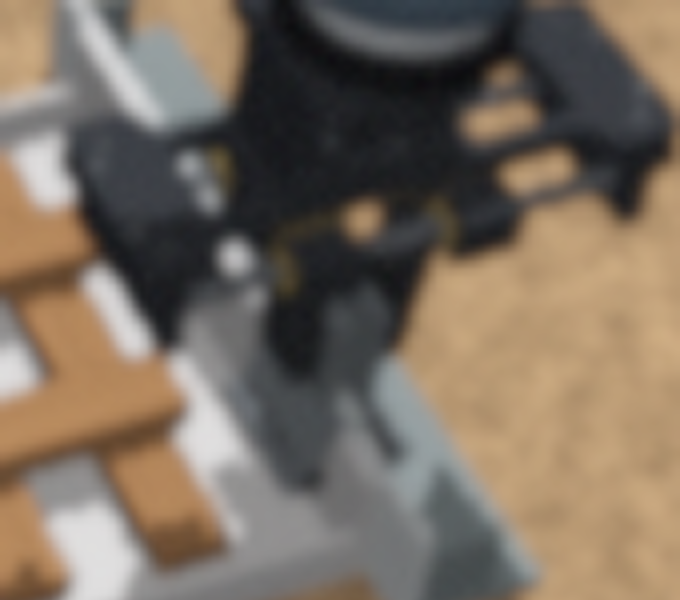

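It straddles the edge: the left jaw's near tip is at (383,240) inside the tray and the right one at (394,236) beyond the rail. Down the last 10 mm.

Call:
arm_command:
  rows: [0, 0, 2, 0, 0, 0, 4, 0, 0, 0, 6, 0, 0, 0, 8, 0, 0, 0, 9, 0, 0, 0, 10, 0, 0, 0, 10, 0, 0, 0, 10, 0, 0, 0, 10, 0, 0, 0, 10, 0]

```text
t: 45.38
position: [699.2, -116.1, 66.4]
tool_rot: [[-0.057, 0.998, 0.002], [0.998, 0.057, 0.001], [0.001, 0.002, -1.0]]
wrist_force: [-8.8, 4.2, 26.5]
finger_gap: 18.2
```

```bash
python3 - <<'E'
from g import *
go(698.4,-117,62,3.1)
full=read_camera('side'); cv2.imwrite('pics/f30.png',full)
im=cv2.resize(full[180:260,345:430],None,fx=8,fy=8,interpolation=cv2.INTER_CUBIC)[:600]
cv2.imwrite('pics/s30.png',im)
E
```

```text
t45.4 at [ 699.2 -116.1   66.4] tyang 3.3 j7 31 SHIFT [-0.9 -0.8  4.4] TURN 0.2 F [-8.8  4.2 26.5] gap 18.2
```

View pics/s30.png

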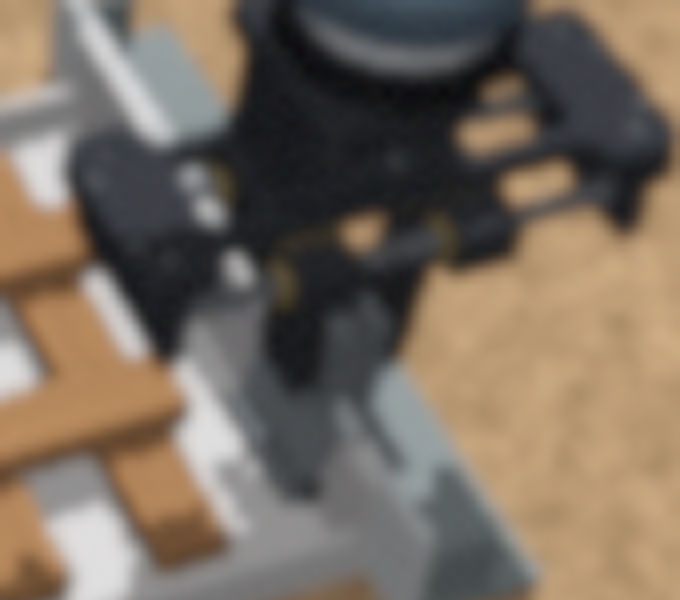

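Bottomed on the edge (26 N at TCP z 66.4), so it is fully inserted. I'll relieve the load, then release.

Call:
arm_command:
  rows: [0, 0, -3, 0, 0, 0, -5.5, 0, 0, 0, -5.5, 0, 0, 0, -5.5, 0, 0, 0, -5.5, 0, 0, 0, -5.5, 0, 0, 0, -5.5, 0, 0, 0, -5.5, 0, 0, 0, -5.5, 0, 0, 0, -5.5, 0]

```text
t: 46.27
position: [698.1, -116.0, 67.7]
tool_rot: [[-0.057, 0.998, -0.0], [0.998, 0.057, -0.0], [-0.0, -0.0, -1.0]]
wrist_force: [-0.2, 0.6, -0.9]
finger_gap: 18.1
```

Call:
arm_command:
  rows: [0, 0, 0, 0, 0, 0, 0, 0, 0, 0, 0, 0, 0, 0, 0, 0, 0, 0, 0, 0, 0, 0, 0, 0, 0, 0, 0, 0, 0, 0, 0, 0, 0, 0, 0, 0, 0, 0, 0, 0]
  fingers: 75

```text
t: 47.1
position: [698.2, -116.0, 67.8]
tool_rot: [[-0.057, 0.998, 0.0], [0.998, 0.057, -0.0], [-0.0, 0.0, -1.0]]
wrist_force: [0.3, -0.4, -0.2]
finger_gap: 75.0
```

Call:
arm_command:
  rows: [0, 0, -4, 0, 0, 0, -12, 0, 0, 0, -24, 0, 0, 0, -40, 0, 0, 0, -60, 0, 0, 0, -80, 0, 0, 0, -95, 0, 0, 0, -100, 0, 0, 0, -100, 0, 0, 0, -100, 0]
  fingers: 88

```text
t: 47.93
position: [698.0, -115.7, 167.6]
tool_rot: [[-0.057, 0.998, -0.0], [0.998, 0.057, 0.0], [0.0, -0.0, -1.0]]
wrist_force: [0.5, 1.1, 0.1]
finger_gap: 87.9
```

```bash
python3 - <<'E'
from g import *
go(531.2,360.5,170,88.5)
full=read_camera('side'); cv2.imwrite('pics/f31.png',full)
im=cv2.resize(full[170:260,330:430],None,fx=6,fy=6,interpolation=cv2.INTER_CUBIC)[:600]
cv2.imwrite('pics/s31.png',im)
E
```

```text
t47.9 at [ 698.  -115.7  167.6] tyang 3.3 j7 28 SHIFT [ 485.  -139.3   -2.2] TURN -85.2 F [0.5 1.1 0.1] gap 87.9
```

View pics/s31.png

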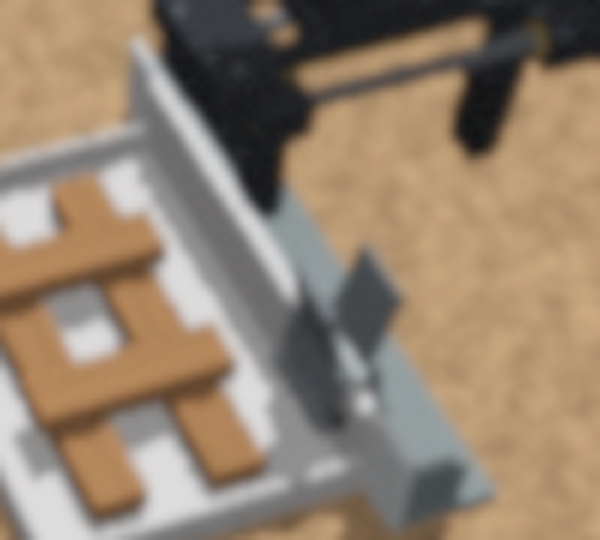

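```bash
python3 - <<'E'
from ov import *
rc=np.array([695.1,-36.9]);a=np.radians(3.1);X=np.array([np.cos(a),np.sin(a)]);Y=np.array([-np.sin(a),np.cos(a)])
p=rc-2*X-79*Y; full=cv2.imread('pics/f31.png')
im=cv2.resize(full[190:250,360:420],None,fx=10,fy=10,interpolation=cv2.INTER_CUBIC)
clipwire('side',im,p[0],p[1],93.1,23,10,360,190)
cv2.imwrite('pics/s32.png',im)
E
```

```text
(no output)
```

View pics/s32.png

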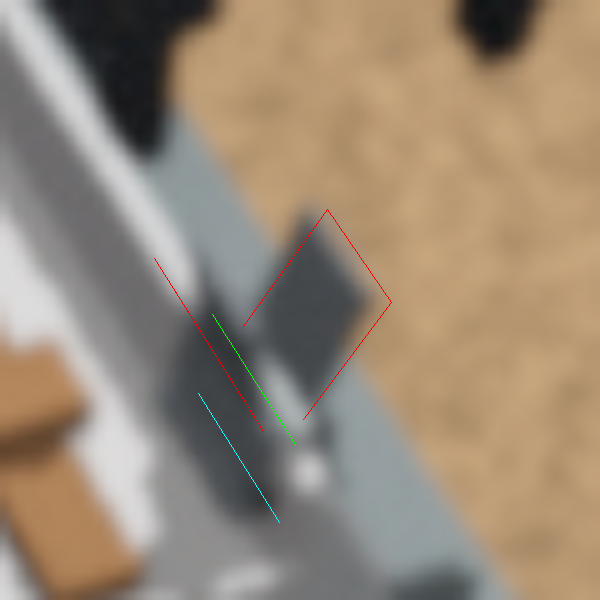

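The clip straddles wall and rail upright, V-handles at (376,225) and (392,220). Next, clip B.

Call:
arm_command:
  rows: [18, -5, 0, -5, 48, -14, 0, -11, 82, -23, 0, -17, 116, -33, 0, -24, 150, -43, 0, -30, 184, -53, 0, -37, 218, -63, 0, -43, 252, -72, 0, -50, 286, -82, 0, -56, 320, -92, 0, -62]

```text
t: 48.82
position: [586.5, 199.7, 166.5]
tool_rot: [[-0.91, 0.414, -0.002], [0.414, 0.91, -0.001], [0.001, -0.001, -1.0]]
wrist_force: [1.2, -0.8, -0.5]
finger_gap: 87.7
```

```bash
python3 - <<'E'
from g import *
go(531.2,360.5,120,88.5)
E
```

```text
t48.8 at [586.5 199.7 166.5] tyang 65.6 j7 53 SHIFT [116.8 123.7  46.5] TURN -22.9 F [ 1.2 -0.8 -0.5] gap 87.7
```

Call:
arm_command:
  rows: [18, 20, 0, -5, 38, 42, 0, -10, 60, 64, 0, -15, 80, 85, 5, -20, 98, 103, 20, -23, 110, 115, 35, -23, 115, 121, 46, -23, 116, 122, 56, -23, 116, 122, 62, -23, 116, 122, 62, -23]

```text
t: 49.65
position: [533.9, 354.7, 103.6]
tool_rot: [[-0.999, 0.033, -0.002], [0.033, 0.999, -0.004], [0.002, -0.004, -1.0]]
wrist_force: [-0.4, -0.2, -0.0]
finger_gap: 87.7
```

```bash
python3 - <<'E'
from g import *
go(531.2,360.5,44,88.5)
im=read_camera('side');crop('side',im,240,80,150,110,5,'s33')
im=read_camera('top');crop('top',im,150,130,230,150,3,'t33')
E
```

```text
t49.6 at [533.9 354.7 103.6] tyang 88.1 j7 58 SHIFT [ 2.8  5.9 59.6] TURN -0.4 F [-0.4 -0.2 -0. ] gap 87.7
```

View pics/s33.png

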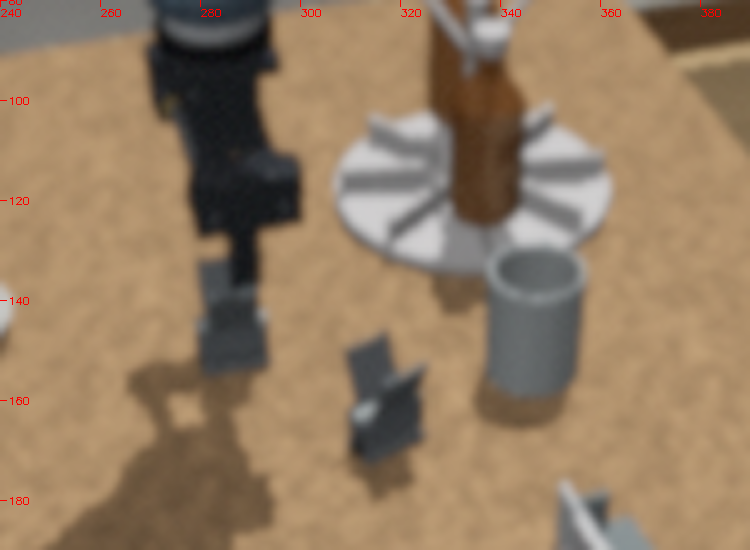

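View pics/t33.png

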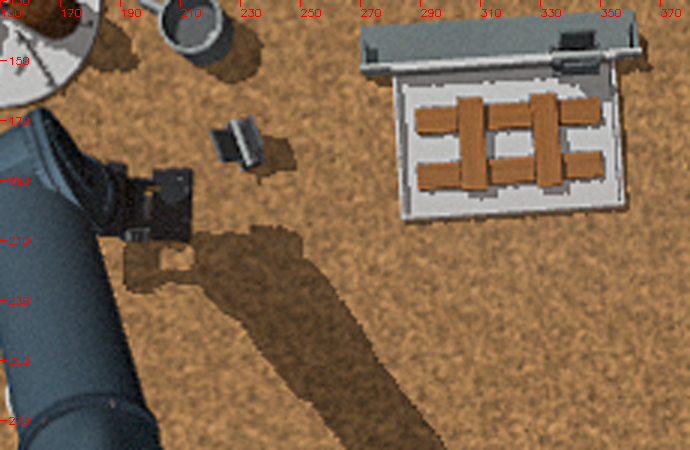

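Call:
arm_command:
  rows: [1, 1, 2, 0, 2, 2, 5, 0, 2, 3, 8, 0, 2, 3, 10, 0, 2, 3, 12, 0, 2, 3, 12, 0, 2, 3, 12, 0, 2, 3, 12, 0, 2, 3, 12, 0, 2, 3, 12, 0]
  newtons: 16

```text
t: 50.58
position: [532.0, 360.7, 93.9]
tool_rot: [[-1.0, 0.03, 0.0], [0.03, 1.0, 0.0], [-0.0, 0.0, -1.0]]
wrist_force: [0.0, 0.5, -0.6]
finger_gap: 88.0
```

```bash
python3 - <<'E'
from g import *
go(531.2,360.5,44,88.5)
E
```

```text
t50.6 at [532.  360.7  93.9] tyang 88.3 j7 58 SHIFT [ 0.8 -0.2 49.9] TURN -0.2 F [ 0.   0.5 -0.6] gap 88.0
```

Call:
arm_command:
  rows: [0.5, 0, 6, 0, 1, 0, 14, 0, 1, 0, 22, 0, 1, 0, 30, 0, 1, 0, 38, 0, 1, 0, 45, 0, 1, 0, 49, 0, 1, 0, 50, 0, 1, 0, 50, 0, 1, 0, 50, 0]

```text
t: 51.42
position: [531.1, 360.8, 43.9]
tool_rot: [[-1.0, 0.03, 0.0], [0.03, 1.0, 0.0], [-0.0, 0.0, -1.0]]
wrist_force: [0.1, 0.7, -0.1]
finger_gap: 88.3
```

Call:
arm_command:
  rows: [0, 0, 0, 0, 0, 0, 0, 0, 0, 0, 0, 0, 0, 0, 0, 0, 0, 0, 0, 0, 0, 0, 0, 0, 0, 0, 0, 0, 0, 0, 0, 0, 0, 0, 0, 0, 0, 0, 0, 0]
  fingers: 15
  newtons: 16

```text
t: 52.25
position: [531.7, 363.2, 45.6]
tool_rot: [[-1.0, 0.03, 0.002], [0.03, 1.0, 0.004], [-0.002, 0.004, -1.0]]
wrist_force: [-0.3, 4.4, 7.6]
finger_gap: 23.9
```

```bash
python3 - <<'E'
from g import *
go(693.1,-37,170,3.1)
E
```

```text
t52.2 at [531.7 363.2  45.6] tyang 88.3 j7 59 SHIFT [-173.5 -394.7 -125.6] TURN 85.2 F [-0.3  4.4  7.6] gap 23.9
```

Call:
arm_command:
  rows: [0, 0, -10, 0, 0, 0, -30, 0, 0, 0, -60, 0, -4, -8, -90, 4, -14, -30, -115, 10, -27, -61, -125, 16, -40, -92, -125, 22, -54, -123, -125, 28, -67, -154, -125, 34, -81, -184, -125, 40]

```text
t: 53.08
position: [606.3, 172.3, 169.2]
tool_rot: [[-0.743, 0.67, -0.0], [0.67, 0.743, -0.0], [0.0, -0.0, -1.0]]
wrist_force: [0.4, -0.2, -1.0]
finger_gap: 18.3
```

```bash
python3 - <<'E'
from g import *
go(693.1,-37,170,3.1)
E
```

```text
t53.1 at [606.3 172.3 169.2] tyang 48.0 j7 42 SHIFT [-204.7  -97.3   -0.8] TURN 44.9 F [ 0.4 -0.2 -1. ] gap 18.3
```

Call:
arm_command:
  rows: [-20, -9, 0, 6, -46, -22, 0, 12, -74, -35, 0, 18, -102, -48, 0, 24, -130, -61, 0, 30, -158, -75, 0, 36, -182, -86, 0, 42, -198, -94, 0, 45, -204, -97, 0, 45, -204, -97, 0, 45]

```text
t: 53.92
position: [693.8, -35.6, 168.7]
tool_rot: [[-0.057, 0.998, -0.0], [0.998, 0.057, -0.001], [-0.001, -0.0, -1.0]]
wrist_force: [-0.2, 0.4, 0.1]
finger_gap: 18.1
```

Call:
arm_command:
  rows: [0, 0, 6, 0, 0, 0, 15, 0, 0, 0, 26, 0, 0, 0, 38, 0, 0, 0, 50, 0, 0, 0, 60, 0, 0, 0, 65, 0, 0, 0, 65, 0, 0, 0, 65, 0, 0, 0, 65, 0]

```text
t: 54.75
position: [694.4, -34.1, 104.3]
tool_rot: [[-0.057, 0.998, 0.001], [0.998, 0.057, -0.0], [-0.0, 0.001, -1.0]]
wrist_force: [0.4, -0.5, -0.3]
finger_gap: 18.3
```

```bash
python3 - <<'E'
from g import *
go(697.5,-37,70,3.1)
full=read_camera('side'); cv2.imwrite('pics/f34.png',full)
im=cv2.resize(full[160:235,330:415],None,fx=8,fy=8,interpolation=cv2.INTER_CUBIC)[:600]
cv2.imwrite('pics/s34.png',cv2.convertScaleAbs(im,alpha=1.2))
E
```

```text
t54.8 at [694.4 -34.1 104.3] tyang 3.3 j7 24 SHIFT [-3.1  2.9 34.3] TURN 0.2 F [ 0.4 -0.5 -0.3] gap 18.3
```

View pics/s34.png

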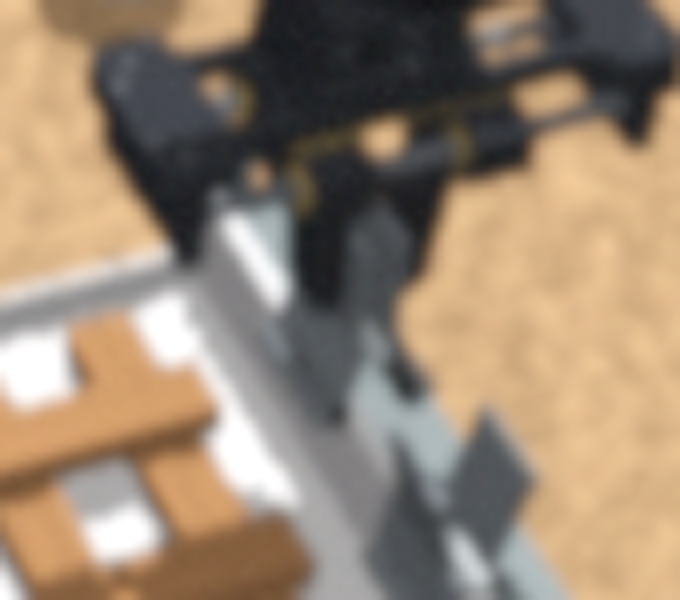

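```bash
cat > tips.py <<'E'
from h import *
from scipy.optimize import fsolve
rc=np.array([695.1,-36.9,0]);a=np.radians(3.1);X=np.array([np.cos(a),np.sin(a),0]);Y=np.array([-np.sin(a),np.cos(a),0])
def solve(uv,s):
    f=lambda q: proj('side',[rc+q[0]*X+s*Y+[0,0,q[1]]])[0]-uv
    return fsolve(f,[0,60]).round(1)
E
python3 -c "
from tips import *
print(solve((371.3,212.5),-22),solve((381.9,208.8),-22))"
```

```text
[-16.6  64.6] [16.2 67.9]
```

Tips straddle the edge nearly centred (mid -0.2 mm in the rail frame). I'll shift 2 mm back and lower.

Call:
arm_command:
  rows: [-2, -1, 4, 0, -3, -2, 9, 0, -3, -2, 15, 0, -3, -2, 21, 0, -3, -2, 27, 0, -3, -2, 32, 0, -3, -2, 35, 0, -3, -2, 36.5, 0, -3, -2, 36.5, 0, -3, -2, 36.5, 0]

```text
t: 55.63
position: [692.3, -36.9, 67.3]
tool_rot: [[-0.057, 0.998, 0.0], [0.998, 0.057, -0.0], [-0.0, 0.0, -1.0]]
wrist_force: [0.4, 0.4, -0.5]
finger_gap: 18.2
```

```bash
python3 - <<'E'
from g import *
go(692.5,-37,67,3.1)
full=read_camera('side'); cv2.imwrite('pics/f35.png',full)
im=cv2.resize(full[160:235,330:415],None,fx=8,fy=8,interpolation=cv2.INTER_CUBIC)[:600]
cv2.imwrite('pics/s35.png',cv2.convertScaleAbs(im,alpha=1.2))
E
```

```text
t55.6 at [692.3 -36.9  67.3] tyang 3.3 j7 25 SHIFT [-0.1  0.2  0.3] TURN 0.2 F [ 0.4  0.4 -0.5] gap 18.2
```

View pics/s35.png

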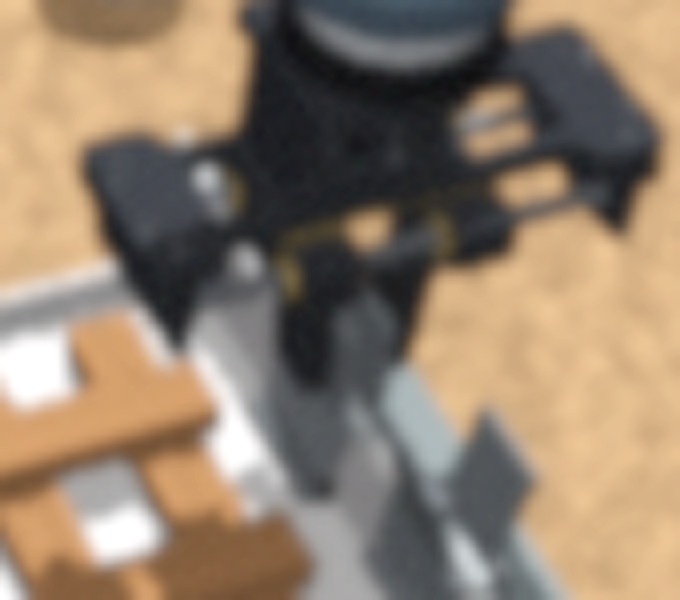

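Call:
arm_command:
  rows: [0, 0, 0, 0, 0, 0, 0, 0, 0, 0, 0, 0, 0, 0, 0, 0, 0, 0, 0, 0, 0, 0, 0, 0, 0, 0, 0, 0, 0, 0, 0, 0, 0, 0, 0, 0, 0, 0, 0, 0]
  fingers: 75

```text
t: 56.52
position: [692.1, -36.9, 67.2]
tool_rot: [[-0.057, 0.998, -0.0], [0.998, 0.057, -0.0], [-0.0, -0.0, -1.0]]
wrist_force: [-0.1, -0.6, -0.1]
finger_gap: 75.0
```

Call:
arm_command:
  rows: [0, 0, -4, 0, 0, 0, -12, 0, 0, 0, -24, 0, 0, 0, -40, 0, 0, 0, -60, 0, 0, 0, -80, 0, 0, 0, -95, 0, 0, 0, -100, 0, 0, 0, -100, 0, 0, 0, -100, 0]
  fingers: 88

```text
t: 57.35
position: [691.9, -36.7, 167.1]
tool_rot: [[-0.057, 0.998, -0.0], [0.998, 0.057, 0.0], [0.0, -0.0, -1.0]]
wrist_force: [0.3, -0.6, -0.5]
finger_gap: 87.8
```

```bash
python3 - <<'E'
from g import *
go(609.3,239.6,140,111.3)
full=read_camera('side'); cv2.imwrite('pics/f36.png',full)
im=cv2.resize(full[170:260,330:430],None,fx=6,fy=6,interpolation=cv2.INTER_CUBIC)[:600]
cv2.imwrite('pics/s36.png',im)
E
```

```text
t57.4 at [691.9 -36.7 167.1] tyang 3.3 j7 22 SHIFT [280.6 -66.7  27.2] TURN 72.0 F [ 0.3 -0.6 -0.5] gap 87.8
```

View pics/s36.png

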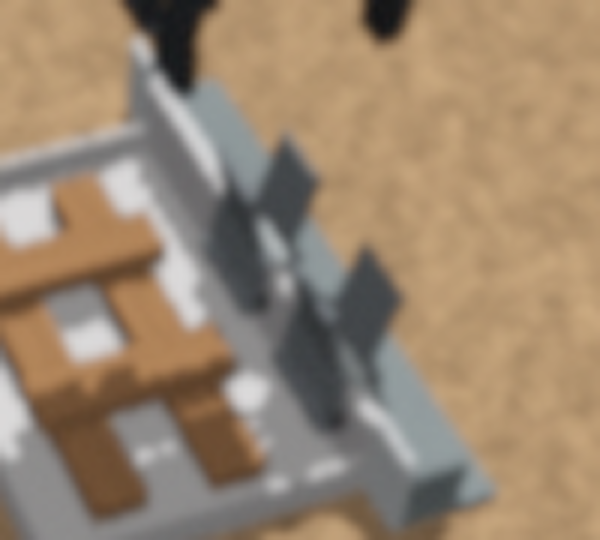

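Call:
arm_command:
  rows: [12, -3, 0, 6, 36, -9, 0, 12, 66, -16, 0, 18, 98, -23, 0, 24, 130, -31, 0, 31, 162, -39, 0, 38, 194, -46, 0, 45, 226, -54, 0, 52, 254, -60, 0, 59, 272, -65, 10, 65]

```text
t: 58.23
position: [610.9, 235.1, 157.1]
tool_rot: [[0.882, 0.472, 0.0], [0.472, -0.882, 0.001], [0.001, -0.001, -1.0]]
wrist_force: [0.7, 0.7, 0.1]
finger_gap: 88.3
```

```bash
python3 - <<'E'
from g import *
go(609.3,239.6,100,111.3)
E
```

```text
t58.2 at [610.9 235.1 157.1] tyang -61.9 j7 -56 SHIFT [ 0.6 -4.6 57.1] TURN 6.8 F [0.7 0.7 0.1] gap 88.3
```

Call:
arm_command:
  rows: [0, -2, 5, 4, 0, -3, 15, 6.8, 0, -3, 28, 6.8, 0, -3, 40, 6.8, 0, -3, 50, 6.8, 0, -3, 56, 6.8, 0, -3, 58, 6.8, 0, -3, 58, 6.8, 0, -3, 58, 6.8, 0, -3, 58, 6.8]

```text
t: 59.07
position: [610.8, 233.5, 99.9]
tool_rot: [[0.931, 0.366, 0.001], [0.366, -0.931, 0.0], [0.001, -0.0, -1.0]]
wrist_force: [1.0, -0.3, 0.3]
finger_gap: 88.1
```

```bash
python3 - <<'E'
from g import *
from ov import clipwire
go(609.3,239.6,44,111.3)
im=read_camera('side');crop('side',im,260,90,150,110,5,'s37')
im=read_camera('top');crop('top',im,150,110,230,170,3,'t37')
E
```

```text
t59.1 at [610.8 233.5  99.9] tyang -68.5 j7 -59 SHIFT [ 0.8 -6.2 55.9] TURN 0.2 F [ 1.  -0.3  0.3] gap 88.1
```

View pics/s37.png

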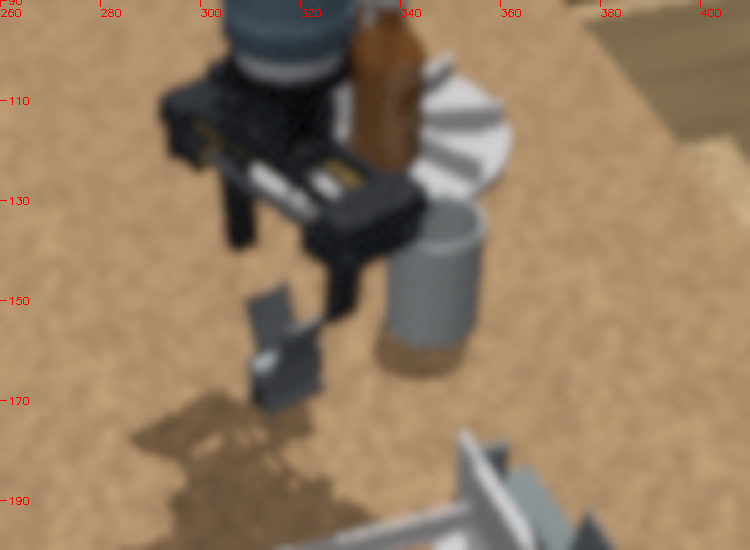

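View pics/t37.png

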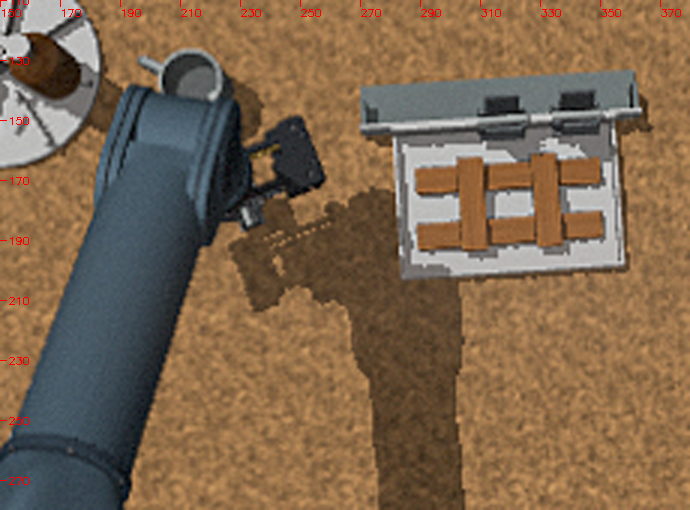

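Call:
arm_command:
  rows: [0.5, -3, 3, 0, 0.8, -6, 10, 0, 0.8, -6.2, 18, 0, 0.8, -6.2, 27, 0, 0.8, -6.2, 36, 0, 0.8, -6.2, 45, 0, 0.8, -6.2, 52, 0, 0.8, -6.2, 55, 0, 0.8, -6.2, 56, 0, 0.8, -6.2, 56, 0]

```text
t: 60.0
position: [608.8, 239.4, 43.0]
tool_rot: [[0.931, 0.366, -0.0], [0.366, -0.931, -0.0], [-0.0, 0.0, -1.0]]
wrist_force: [0.4, 0.2, 0.1]
finger_gap: 87.9
```

```bash
python3 - <<'E'
from g import *
go(609.3,239.6,44,111.3)
im=read_camera('side');crop('side',im,260,90,150,110,5,'s38')
E
```

```text
t60.0 at [608.8 239.4  43. ] tyang -68.6 j7 -58 SHIFT [ 0.5 -0.  -1. ] TURN 0.1 F [0.4 0.2 0.1] gap 87.9
```

View pics/s38.png

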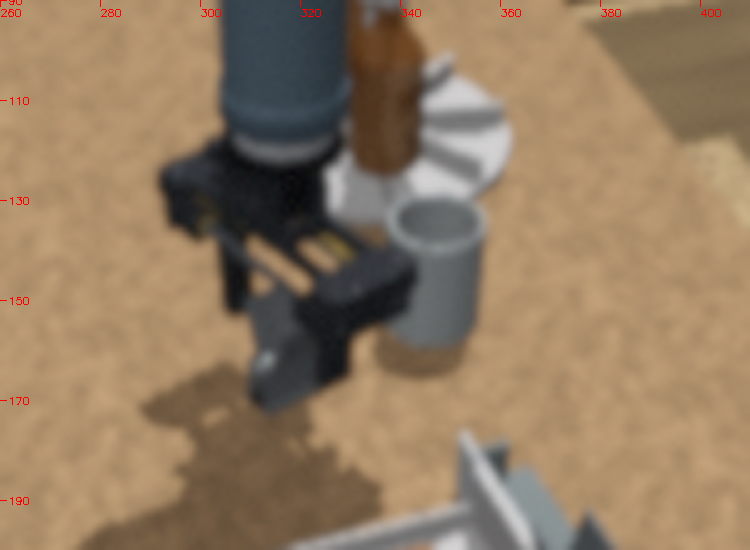

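The fingers straddle clip A. Squeeze, with 1 mm more height.

Call:
arm_command:
  rows: [0, 0, -1, 0, 0, 0, -1, 0, 0, 0, -1, 0, 0, 0, -1, 0, 0, 0, -1, 0, 0, 0, -1, 0, 0, 0, -1, 0, 0, 0, -1, 0, 0, 0, -1, 0, 0, 0, -1, 0]
  fingers: 15

```text
t: 60.88
position: [609.2, 241.0, 45.9]
tool_rot: [[0.931, 0.366, 0.0], [0.366, -0.931, 0.003], [0.002, -0.003, -1.0]]
wrist_force: [-5.5, 4.9, 17.4]
finger_gap: 24.1
```

Call:
arm_command:
  rows: [0, 0, -8, 0, 0, 0, -25, 0, 0, 0, -50, 0, 0, 0, -80, 0, 0, 0, -105, 0, 0, 0, -120, 0, 0, 0, -125, 0, 0, 0, -125, 0, 0, 0, -125, 0, 0, 0, -125, 0]

```text
t: 61.72
position: [607.7, 239.5, 167.6]
tool_rot: [[0.931, 0.366, -0.002], [0.366, -0.931, -0.001], [-0.003, -0.0, -1.0]]
wrist_force: [-0.8, -0.2, -0.8]
finger_gap: 18.2
```

```bash
python3 - <<'E'
from g import *
from tips import *
t=rc-2*X+78*Y;print(t)
go(t[0],t[1],168,3.1)
E
```

```text
[688.88477925  40.87770266   0.        ]
t61.7 at [607.7 239.5 167.6] tyang -68.5 j7 -62 SHIFT [  2.8 214.6  -0.5] TURN -71.6 F [-0.8 -0.2 -0.8] gap 18.2
```

Call:
arm_command:
  rows: [0, 8, 0, -6, 0, 25, 0, -12, 1, 48, 0, -19, 1, 75, 0, -26, 1, 102, 0, -33, 2, 129, 0, -40, 2, 156, 0, -47, 2, 180, 0, -54, 3, 200, 0, -61, 3, 212, 0, -67]

```text
t: 62.55
position: [688.9, 39.9, 167.7]
tool_rot: [[0.024, 1.0, -0.002], [1.0, -0.024, -0.002], [-0.002, -0.002, -1.0]]
wrist_force: [0.4, -0.1, -0.3]
finger_gap: 18.2
```

```bash
python3 - <<'E'
from g import *
go(688.9,40.9,104,3.1)
E
```

```text
t62.5 at [688.9  39.9 167.7] tyang -1.4 j7 12 SHIFT [ 1.2  0.1 63.7] TURN -4.5 F [ 0.4 -0.1 -0.3] gap 18.2
```

Call:
arm_command:
  rows: [1, 0, 6, -3, 1, 0, 15, -4.5, 1, 0, 26, -4.5, 1, 0, 38, -4.5, 1, 0, 50, -4.5, 1, 0, 60, -4.5, 1, 0, 63, -4.5, 1, 0, 63, -4.5, 1, 0, 63, -4.5, 1, 0, 63, -4.5]

```text
t: 63.38
position: [689.7, 44.4, 106.9]
tool_rot: [[-0.052, 0.999, 0.001], [0.999, 0.052, -0.0], [-0.0, 0.001, -1.0]]
wrist_force: [0.3, 0.0, -0.6]
finger_gap: 18.0
```

```bash
python3 - <<'E'
from g import *
go(688.9,40.9,67,3.1)
full=read_camera('side'); cv2.imwrite('pics/f39.png',full)
im=cv2.resize(full[135:210,320:405],None,fx=8,fy=8,interpolation=cv2.INTER_CUBIC)[:600]
cv2.imwrite('pics/s39.png',cv2.convertScaleAbs(im,alpha=1.2))
E
```

```text
t63.4 at [689.7  44.4 106.9] tyang 3.0 j7 17 SHIFT [-3.4 -1.  39.9] TURN -0.1 F [ 0.3  0.  -0.6] gap 18.0
```

View pics/s39.png

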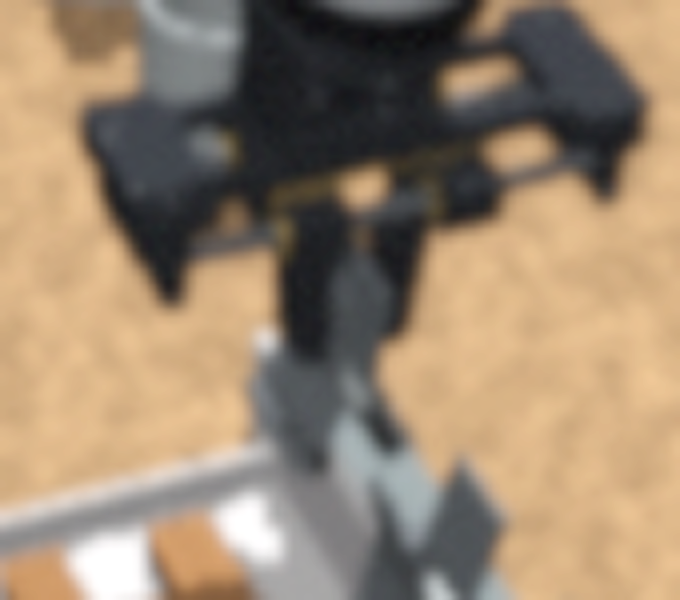

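```bash
python3 -c "
from tips import *
print(solve((359.4,193.5),56),solve((369.1,190.2),56))"
```

```text
[-18.4  68.7] [12.7 71.9]
```

Call:
arm_command:
  rows: [-2, 0, 4, 0, -3, 0.5, 9, 0, -3, 0.5, 15, 0, -3, 0.5, 21, 0, -3, 0.5, 27, 0, -3, 0.5, 33, 0, -3, 0.5, 37, 0, -3, 0.5, 39, 0, -3, 0.5, 39, 0, -3, 0.5, 39, 0]

```text
t: 64.27
position: [689.9, 41.4, 67.2]
tool_rot: [[-0.052, 0.999, 0.0], [0.999, 0.052, -0.0], [-0.0, 0.0, -1.0]]
wrist_force: [0.5, 0.3, -0.7]
finger_gap: 18.0
```

```bash
python3 - <<'E'
from g import *
go(689.9,40.9,67,3.1)
full=read_camera('side'); cv2.imwrite('pics/f40.png',full)
im=cv2.resize(full[135:210,320:405],None,fx=8,fy=8,interpolation=cv2.INTER_CUBIC)[:600]
cv2.imwrite('pics/s40.png',cv2.convertScaleAbs(im,alpha=1.2))
E
```

```text
t64.3 at [689.9  41.4  67.2] tyang 3.0 j7 18 SHIFT [-0.5 -0.   0.2] TURN -0.1 F [ 0.5  0.3 -0.7] gap 18.0
```

View pics/s40.png

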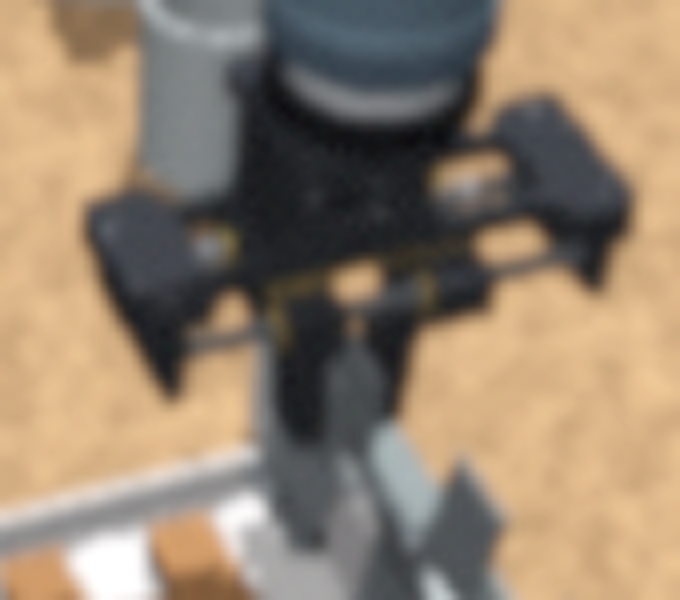

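Seated without force; release and rise.

Call:
arm_command:
  rows: [0, 0, 0, 0, 0, 0, 0, 0, 0, 0, 0, 0, 0, 0, 0, 0, 0, 0, 0, 0, 0, 0, 0, 0, 0, 0, 0, 0, 0, 0, 0, 0, 0, 0, 0, 0, 0, 0, 0, 0]
  fingers: 75

```text
t: 65.15
position: [689.8, 41.4, 67.3]
tool_rot: [[-0.052, 0.999, 0.0], [0.999, 0.052, -0.0], [-0.0, 0.0, -1.0]]
wrist_force: [0.2, 0.4, 0.7]
finger_gap: 75.1
```

Call:
arm_command:
  rows: [0, 0, -4, 0, 0, 0, -12, 0, 0, 0, -24, 0, 0, 0, -40, 0, 0, 0, -60, 0, 0, 0, -80, 0, 0, 0, -100, 0, 0, 0, -130, 0, 0, 0, -150, 0, 0, 0, -150, 0]
  fingers: 88

```text
t: 65.98
position: [692.8, 40.8, 224.4]
tool_rot: [[-0.051, 0.999, 0.01], [0.999, 0.051, 0.001], [0.0, 0.01, -1.0]]
wrist_force: [0.4, -0.8, 0.5]
finger_gap: 88.1
```

```bash
python3 - <<'E'
from g import *
go(420,160,230)
E
```

```text
t66.0 at [692.8  40.8 224.4] tyang 2.9 j7 14 SHIFT [ 133.1 -266.3   -8.2] TURN 0.0 F [ 0.4 -0.8  0.5] gap 88.1
```

Call:
arm_command:
  rows: [10, -20, 0, 0, 24, -47, 0, 0, 39, -77, 0, 0, 54, -107, 0, 0, 69, -137, 0, 0, 84, -167, 0, 0, 99, -197, 0, 0, 114, -227, 0, 0, 126, -252, 0, 0, 132, -264, 0, 0]

```text
t: 66.82
position: [415.9, 160.7, 217.4]
tool_rot: [[-0.054, 0.999, -0.002], [0.999, 0.054, 0.002], [0.002, -0.002, -1.0]]
wrist_force: [0.4, -0.2, -0.4]
finger_gap: 87.9
```

```bash
python3 - <<'E'
from ov import *
from tips import rc,X,Y
T=read_camera('top');S=read_camera('side');cv2.imwrite('pics/f41t.png',T);cv2.imwrite('pics/f41s.png',S)
for n,im,x0,y0,w,h in (('top',T,262,125,110,85),('side',S,295,165,120,100)):
    c=cv2.resize(im[y0:y0+h,x0:x0+w],None,fx=6,fy=6,interpolation=cv2.INTER_CUBIC); cv2.imwrite(f'pics/g_{n}.png',c)
cv2.imwrite('pics/gfull.png',T)
E
```

```text
(no output)
```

View pics/g_top.png

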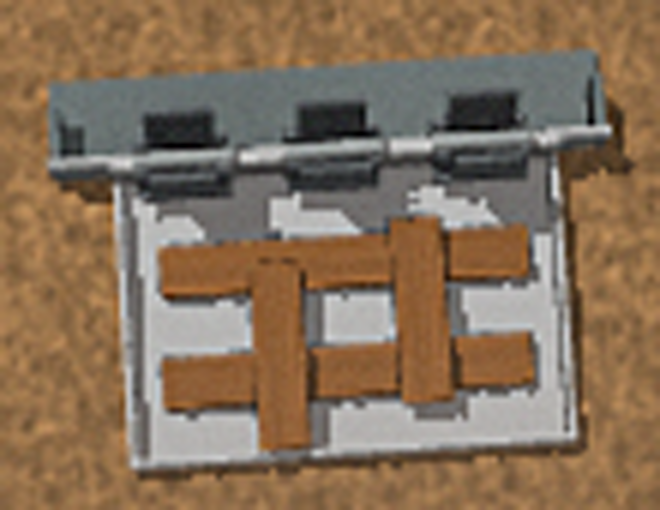

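View pics/g_side.png

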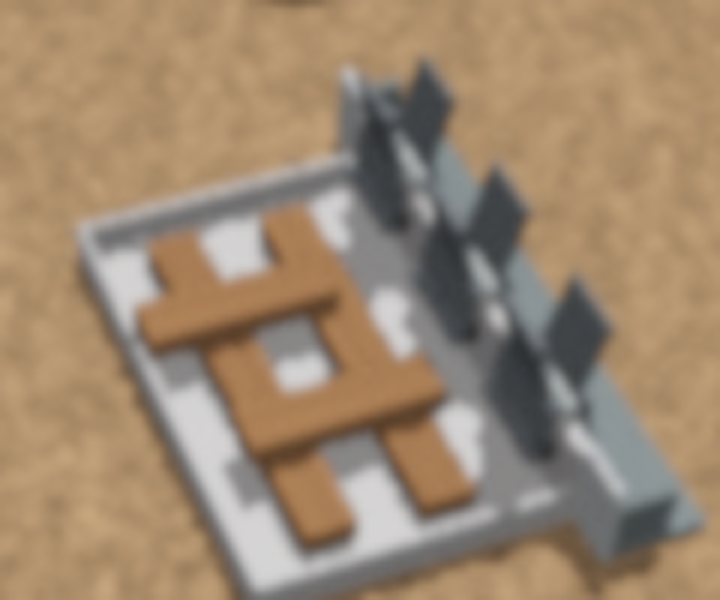

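View pics/gfull.png

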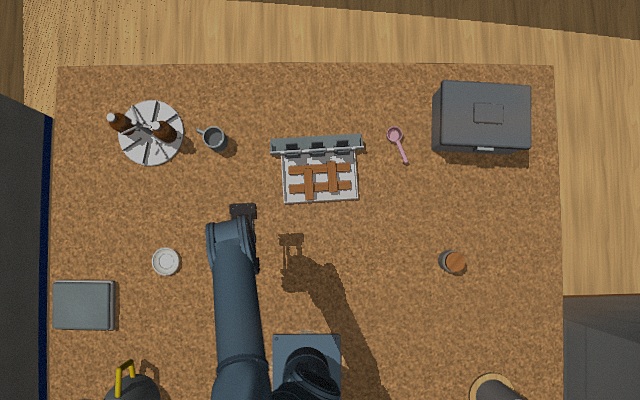

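The check shows that the left short slat has been knocked about 23 mm towards the robot: it sits at top-view (309,184), the other at (332,177). The three clips look right. I'll measure the slat and put it back.

```bash
python3 - <<'E'
from m import *
c=np.array([613.5,-44]);a=np.radians(3.1);X=np.array([np.cos(a),np.sin(a)]);Y=np.array([-np.sin(a),np.cos(a)])
def f(n,P,z):
    W=unproj('top',z2p(P,262,125,6),z); m=W.mean(0)[:2]; d=(W[0]+W[1]-W[2]-W[3])/2
    print(n,m.round(1),'tray',(X@(m-c)).round(1),(Y@(m-c)).round(1),'ang',np.degrees(np.arctan2(d[1],d[0])).round(1),np.linalg.norm(d).round(0))
f('sL',[(252,262),(302,260),(310,446),(262,450)],34)
f('sR',[(389,220),(438,217),(451,400),(404,403)],34)
from g import go
W=unproj('top',z2p([(252,262),(302,260),(310,446),(262,450)],262,125,6),34).mean(0)
go(W[0],W[1],110,93.1)
E
```

```text
sL [588.9  -9.2] tray -22.7 36.1 ang 2.5 100.0
sR [612.4 -83.4] tray -3.2 -39.3 ang 3.9 98.0
t66.9 at [417.3 160.8 217.6] tyang 3.1 j7 -10 SHIFT [-179.4  162.1  107.1] TURN -90.0 F [ 0.4  0.  -0.3] gap 87.9
```

Call:
arm_command:
  rows: [-12, 11, 0, -6, -30, 27, 0, -13, -52, 47, 0, -20, -76, 69, 0, -27, -100, 90, 0, -34, -124, 112, 0, -41, -146, 132, 10, -48, -164, 148, 25, -55, -175, 158, 50, -62, -179, 162, 80, -69]
  fingers: 60

```text
t: 67.75
position: [594.3, -15.3, 138.1]
tool_rot: [[-0.951, 0.308, 0.006], [0.308, 0.951, -0.002], [-0.006, 0.0, -1.0]]
wrist_force: [-0.9, -0.3, 0.5]
finger_gap: 60.2
```

```bash
python3 - <<'E'
from g import *
go(588.9,-9.2,70,92.5)
E
```

```text
t67.8 at [594.3 -15.3 138.1] tyang 72.1 j7 84 SHIFT [ 7.5  4.1 68. ] TURN -20.4 F [-0.9 -0.3  0.5] gap 60.2
```

Call:
arm_command:
  rows: [2, 2, 8, -6, 5, 3, 20, -12, 6, 3, 34, -18, 6, 3, 48, -20.5, 6, 3, 60, -20.5, 6, 3, 68, -20.5, 6, 3, 68, -20.5, 6, 3, 68, -20.5, 6, 3, 68, -20.5, 6, 3, 68, -20.5]

```text
t: 68.58
position: [586.4, -6.1, 70.1]
tool_rot: [[-0.999, -0.043, 0.002], [-0.043, 0.999, -0.0], [-0.002, -0.0, -1.0]]
wrist_force: [0.0, -1.1, 0.1]
finger_gap: 59.6
```

```bash
python3 - <<'E'
from g import *
go(588.9,-9.2,23,92.5)
im=read_camera('side');crop('side',im,280,150,150,130,5,'s42')
E
```

```text
t68.6 at [586.4  -6.1  70.1] tyang 92.4 j7 101 SHIFT [-2.3 -3.2 47.1] TURN -0.1 F [ 0.  -1.1  0.1] gap 59.6
```

View pics/s42.png

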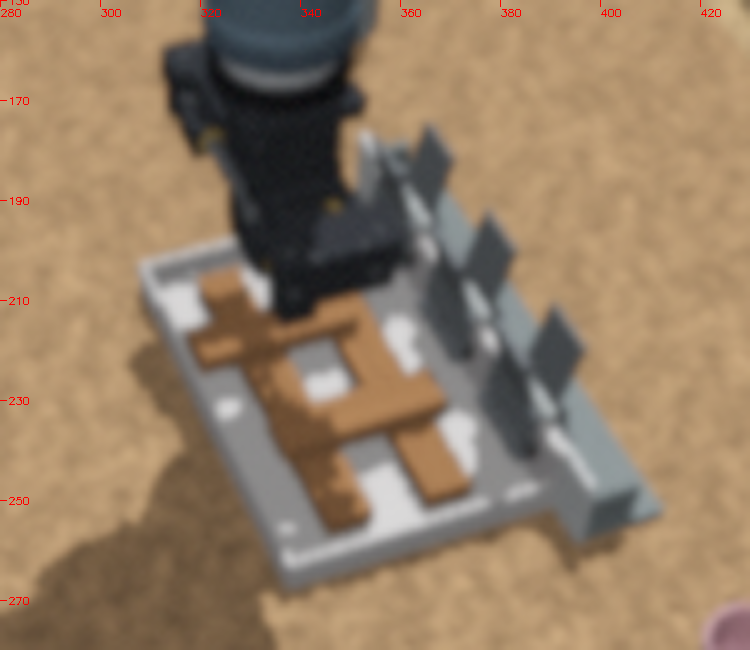

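Call:
arm_command:
  rows: [-1, -2, 5, 0, -2, -3, 12, 0, -2, -3, 20, 0, -2, -3, 28, 0, -2, -3, 36, 0, -2, -3, 42, 0, -2, -3, 46, 0, -2, -3, 46.5, 0, -2, -3, 46.5, 0, -2, -3, 46.5, 0]

```text
t: 69.47
position: [588.0, -9.0, 22.9]
tool_rot: [[-0.999, -0.043, 0.0], [-0.043, 0.999, -0.0], [-0.0, -0.0, -1.0]]
wrist_force: [-0.0, 0.1, -0.2]
finger_gap: 60.1
```

Call:
arm_command:
  rows: [0, 0, 0, 0, 0, 0, 0, 0, 0, 0, 0, 0, 0, 0, 0, 0, 0, 0, 0, 0, 0, 0, 0, 0, 0, 0, 0, 0, 0, 0, 0, 0, 0, 0, 0, 0, 0, 0, 0, 0]
  fingers: 15

```text
t: 70.3
position: [587.8, -8.9, 22.8]
tool_rot: [[-0.999, -0.043, 0.0], [-0.043, 0.999, 0.0], [-0.0, 0.0, -1.0]]
wrist_force: [-0.5, 0.6, 2.6]
finger_gap: 27.9
```

```bash
python3 - <<'E'
from g import *
p=bot.observe()['position']
go(p[0]+19,p[1]+4.5,p[2]+8,93.1)
E
```

```text
t70.3 at [587.8  -8.9  22.8] tyang 92.5 j7 103 SHIFT [-19.2   3.7  -8. ] TURN -0.6 F [-0.5  0.6  2.6] gap 27.9
```

Call:
arm_command:
  rows: [0, 0, -4, 0, 0, 0, -8, 0, -4, 1, -9, -0.6, -10, 2, -9, -0.6, -16, 3, -9, -0.6, -19, 4, -9, -0.6, -19, 4, -5, -0.6, -19, 4, -1.5, -0.6, -19, 4, 0, -0.6, -19, 4, 0, -0.6]

```text
t: 71.13
position: [606.3, -4.1, 22.8]
tool_rot: [[-0.999, -0.053, -0.001], [-0.053, 0.999, 0.0], [0.001, 0.0, -1.0]]
wrist_force: [-1.4, 0.5, 5.6]
finger_gap: 28.2
```

Call:
arm_command:
  rows: [0, 0, 0, 0, 0, 0, 0, 0, 0, 0, 0, 0, 0, 0, 0, 0, 0, 0, 0, 0, 0, 0, 0, 0, 0, 0, 0, 0, 0, 0, 0, 0, 0, 0, 0, 0, 0, 0, 0, 0]

```text
t: 71.97
position: [606.3, -4.1, 22.8]
tool_rot: [[-0.999, -0.053, -0.0], [-0.053, 0.999, 0.0], [0.0, 0.0, -1.0]]
wrist_force: [-1.2, 0.7, 5.0]
finger_gap: 27.6
```

Call:
arm_command:
  rows: [0, 0, 0, 0, 0, 0, 0, 0, 0, 0, 0, 0, 0, 0, 0, 0, 0, 0, 0, 0, 0, 0, 0, 0, 0, 0, -4, 0, 0, 0, -15, 0, 0, 0, -40, 0, 0, 0, -60, 0]
  fingers: 44

```text
t: 72.8
position: [606.6, -4.3, 84.3]
tool_rot: [[-0.999, -0.053, 0.0], [-0.053, 0.999, -0.0], [0.0, -0.0, -1.0]]
wrist_force: [-0.0, -0.7, 0.4]
finger_gap: 44.2
```

Call:
arm_command:
  rows: [0, 0, -20, 0, 0, 0, -50, 0, 0, 0, -80, 0, 10, 0, -100, 0, 30, 0, -110, 0, 55, 5, -110, 0, 85, 15, -110, 0, 115, 40, -110, 0, 140, 70, -110, 0, 155, 100, -110, 0]

```text
t: 73.63
position: [443.6, 87.3, 193.5]
tool_rot: [[-0.999, -0.051, -0.001], [-0.051, 0.999, 0.0], [0.001, 0.0, -1.0]]
wrist_force: [-0.0, 0.7, -1.0]
finger_gap: 43.9
```

Call:
arm_command:
  rows: [0, 15, 0, 0, 0, 40, 0, 0, 0, 65, 0, 0, 0, 80, 0, 0, 0, 90, 0, 0, 0, 90, 0, 0, 0, 90, 0, 0, 0, 90, 0, 0, 0, 90, 0, 0, 0, 90, 0, 0]

```text
t: 74.47
position: [441.8, 176.1, 192.8]
tool_rot: [[-0.999, -0.052, -0.0], [-0.052, 0.999, -0.0], [0.0, -0.0, -1.0]]
wrist_force: [-0.2, -0.1, -0.1]
finger_gap: 44.5
```

```bash
python3 - <<'E'
from h import *
T=read_camera('top');S=read_camera('side');cv2.imwrite('pics/f43t.png',T);cv2.imwrite('pics/f43s.png',S)
for n,im,x0,y0,w,h in (('top',T,262,125,110,85),('side',S,295,165,120,100)):
    c=cv2.resize(im[y0:y0+h,x0:x0+w],None,fx=6,fy=6,interpolation=cv2.INTER_CUBIC); cv2.imwrite(f'pics/h_{n}.png',c)
print(bot.observe()['position'],bot.observe()['t'])
E
```

```text
[441.69389802 176.54269767 192.73324518] 74.5667
```

View pics/h_top.png

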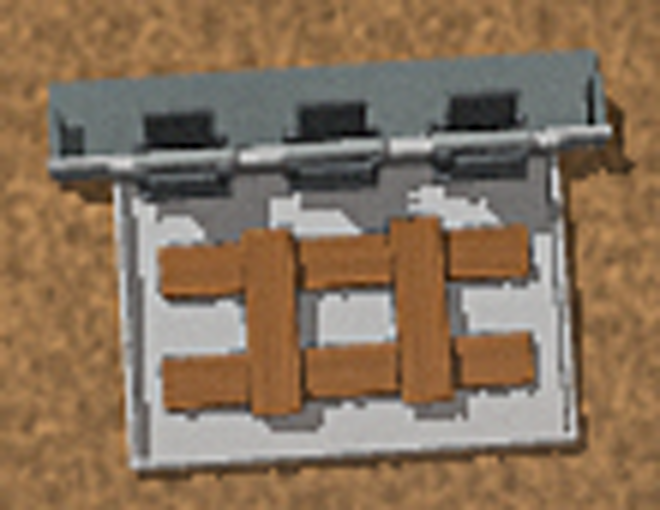

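View pics/h_side.png

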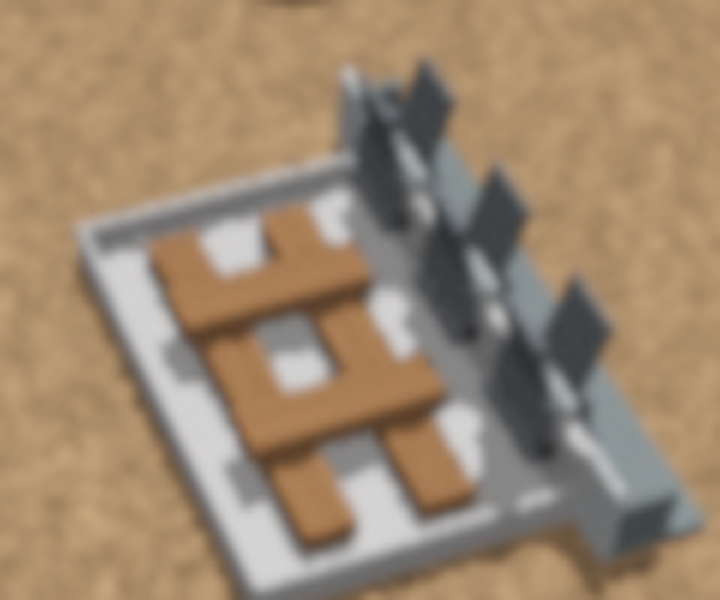

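View pics/f43t.png

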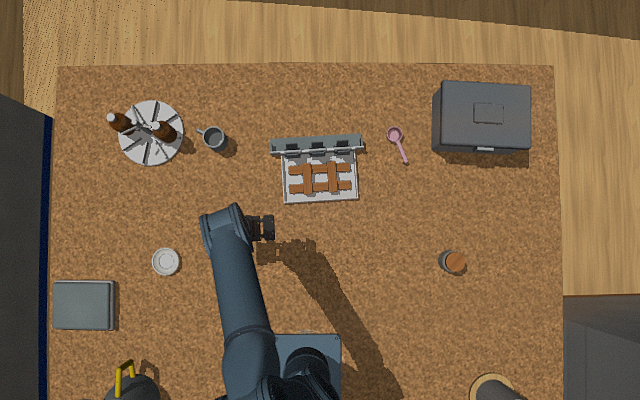

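The crib is restored and the bystanders are unmoved. One last check of clip height and tilt by overlay.

```bash
python3 - <<'E'
from ov import *
from tips import rc,X,Y
def wire(n,im,s,z,tilt,f,x0,y0,xo=-2):
    def L(p,q,c):
        P=[]
        for (u,v,w) in (p,q): # u along Y, v along X, w up about pin
            t=np.radians(tilt); w-=34; v2=v*np.cos(t)+w*np.sin(t); w2=-v*np.sin(t)+w*np.cos(t)
            P.append(rc+(v2+xo)*X+(s+u)*Y+np.array([0,0,w2+34+z]))
        u=((proj(n,P)-[x0,y0]+.5)*f-.5).round().astype(int); cv2.line(im,tuple(map(int,u[0])),tuple(map(int,u[1])),c,1)
    L((-25,0,34),(25,0,34),(0,255,0))
    for k in (1,-1):
        L((-18,21*k,75),(18,21*k,75),(0,0,255))
        for e in (-18,18): L((e,21*k,75),(e,8*k,40),(0,0,255))
        L((-25,6*k,0),(25,6*k,0),(255,255,0))
for n,F,x0,y0,w,h in (('top','pics/f43t.png',262,130,110,45),('side','pics/f43s.png',345,165,70,85)):
    im=cv2.imread(F)[y0:y0+h,x0:x0+w]; f=7; im=cv2.resize(im,None,fx=f,fy=f,interpolation=cv2.INTER_CUBIC)
    for s in (-80,-2,76): wire(n,im,s,23,0,f,x0,y0)
    cv2.imwrite(f'pics/k_{n}.png',im)
E
```

```text
(no output)
```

View pics/k_top.png

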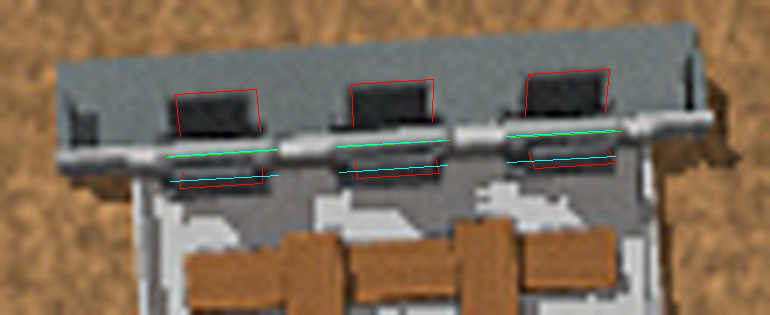

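View pics/k_side.png

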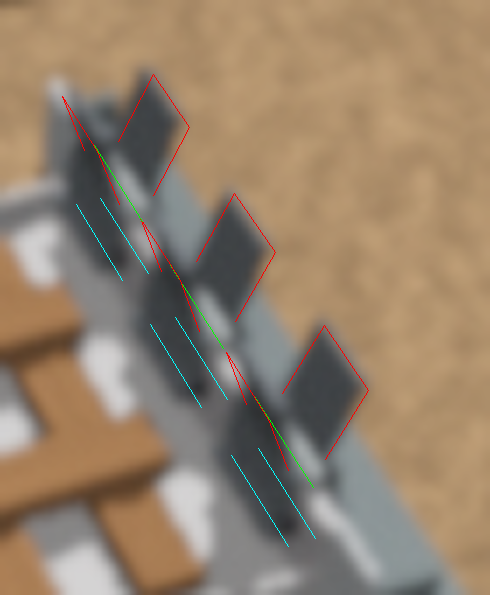

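All three clips match an upright pose at the expected height. Handing in.

```bash
python3 -c "
from rig import bot
print(bot.job_done(), bot.observe()['t'])"
```

```text
the job is handed in; nothing more can be done
the job is handed in; nothing more can be done
```

I finished the drying corner and handed the job in at about 75 s. The hand-in returned no verdict, so what follows rests on my own checks.

- **Tray:** I pushed it against the rail until it stopped moving and the push reached 8 N. My pictures put it flush, parallel, and about 3 mm off centre.
- **Crib:** The long slats were released about 60 mm apart on the tray floor, and the short slats sit across them. During the clip work one short slat was knocked, ending about 20 mm out of place. I picked it up and set it back; by eye in the last pictures it matches the other, about 80 mm apart.
- **Clips:** There were three, all squeezed open and released over the tray's back wall and the rail, at about -80, 0 and +78 mm along the rail.
    - The last overlay fits upright clips seated about 27 mm over the edge, to within a pixel or two (a few mm).
    - I read their grip from the pictures; I had no way to measure the contact force.
    - Each clip hung tilted in the gripper (about 7° on the first), but all three look upright after release.
- **Bystanders:** The cup, scoop, dish and jar show no movement in the last top picture, and the arm was clear of everything at hand-in.

One move left the second short slat about 55 mm off target, because I had not allowed for the gripper having turned. I corrected it in the air before placing the slat.

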